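# Show a reagent bottle's three labels to the code reader and load it

## Task

Hold the blue-capped bottle upright just above the round aiming mark of the code reader, level with its window, and turn it so that first its red, then its yellow, then its green label squarely faces the window, pausing about half a second on each. Then stand it on the blue pad at the open end of the loader's lane, let go, and push it along the lane floor until it is fully home against the stop. Keep the bottle upright throughout and leave everything else on the bench alone.

Things in the scene. Friction and masses are not known exactly. Their poses are not given: they have to be found in the camera images.
- bottle: The bottle to handle: upright, round, white plastic, 48 mm across up to 58 mm high, with a ribbed blue cap (44 mm across, 62 to 92 mm above the base, fixed to it); 92 mm tall, 75 to 150 g. Origin: centre of its underside, z up its axis. Starts at any yaw; it may have changed places with two others of the same shape with grey and black caps. A colour dot on the cap top marks each label's side.
- label_red (a point): Centre of the red, bar-marked label (36 mm tall, about 25 mm wide) on the bottle's side, at the bottle's +x, 24 mm from its axis and 30 mm above its base. This point's x axis points straight out of the bottle. A red dot lies above it on the cap top, 15 mm from the axis.
- label_yellow (a point): Centre of the yellow label, same size and height, 120 degrees anticlockwise of the red one seen from above; its x axis points straight out of the bottle. Yellow dot on the cap above it.
- label_green (a point): Centre of the green label, same size and height, 240 degrees anticlockwise of the red one seen from above; its x axis points straight out of the bottle. Green dot on the cap above it.
- reader: Fixed code reader: white box 60 mm deep, 84 mm wide, 110 mm high, on a grey base plate 4 mm thick, 90 mm wide, reaching 105 mm out in front of it. On that plate is the aiming mark, a white 48 mm disc with black rim and cross. Origin: the mark's centre, at bench height; x points from the mark straight at the window, z up. Position and yaw vary.
- reader_window (a point): Middle of the reader's black window (60 mm wide, 50 mm high, red line across its middle), on the box face 75 mm from the aiming mark and 75 mm above the bench; x points into the window. When the bottle's labels are level with it, the bottle's base is 45 mm above the bench.
- loader: Fixed loader: white machine 300 mm wide; a lane leads into a slot in its low front deck. Origin: the bottle's axis when fully home, at bench height; x along the lane in the pushing direction (roughly to the robot's left, +y), z up. The deck, 100 mm high, begins at x = +20 mm, 42 mm either side of the lane's middle; its tall part, 240 mm high, at x = +180 mm. Position and yaw vary.
- loader_pad (a point): Centre of the blue pad (52 by 50 mm) on the lane floor, 140 mm before home; x in the pushing direction. The floor, slick grey plastic (friction about 0.3), lies 8 mm above the bench and starts 51 mm before this point. Black side walls 56 mm apart inside, tops 22 mm above the bench, flare outwards at the open end.
- loader_stop (a point): Middle of the face of the stop, a black wall across the lane's inner end, 24 mm beyond home, 88 mm high; the bottle is fully home when its side touches it. x points in the pushing direction.
- bottle_grey: Bystander: same bottle shape, grey cap, white label, 92 mm tall; origin at the centre of its underside. Leave alone.
- bottle_black: Bystander: same bottle shape, black cap, white label, 92 mm tall; origin at the centre of its underside. Leave alone.
- tube_rack: Bystander: black tube rack, 26 by 230 mm (long along its y), 98 mm high with its capped tubes; origin under its centre.
- mouse: Bystander: black round computer mouse, 60 mm across, 34 mm high; origin under its centre.
- marker: Bystander: marker pen lying on the bench, 120 mm long (along its x), 13 mm thick; origin under its middle.
- timer: Bystander: small white timer, 75 by 65 by 22 mm high; origin under its centre.

How it is judged:
By the outcome, as a careful person would: the job done as asked, in the order asked, and still so for the second after the job is handed in, with the robot touching nothing.
It also fails if it takes over 72 s, if anything falls off the work surface, if the arm or the gripper's body presses on something with over 40 N, if the wrist force passes 120 N, or if a joint passes its speed limit or range.

## Robot

A 6-joint arm with a two-finger parallel gripper is mounted at the origin on the work surface. World frame = base frame: x ahead of the robot, y to its left, z up, the work surface at z = 0. Lengths are in mm, angles in rad, forces in N, time in s.
With the tool pointing down it reaches from about 400 to 925 mm from the base axis. Payload 12.5 kg.
Tool frame: the origin (TCP) lies at the very end of the fingers, on their centre line; the grasp point (between the pads) lies 19 mm behind it; z points along the fingers, y is the direction in which the jaws open and shut (so a half turn about z gives the same grasp; the last joint's range is limited). The gripper opens to 95 mm and grips with 3 to 60 N. Pads are 20 mm wide; open, the fingers measure 119 mm over their backs; the gripper's body (75 mm by 180 mm) begins 59 mm behind the grasp point.
Start: joints at [1.075, 0.491, 1.559, -0, 1.092, -0.106], TCP at [237.487, 578.141, 214.661] pointing down, gripper open.
Joint ranges: [-3.1, 3.1], [-0.84, 2.19], [0.05, 2.79], [-1.13, 4.28], [0.06, 2.93], [-2.69, 2.69]. Speed limits (rad/s): [2.22, 2.22, 2.79, 3.14, 3.14, 3.14].

## Interface

Orientations are given as [roll, pitch, yaw] about the fixed x, y, z axes, in that order (R = Rz(yaw) Ry(pitch) Rx(roll)).
In Python, from cell import env, read_camera, get_calibration gives the robot as it stands.
- The arm moves only by the tool arm_command, never from a script. Its argument "targets" is a list of rows, each a list of 3 entries, a list of its own where there are three numbers: the turn, a rotation vector about the tool's x, y, z in rad, then the shift along the tool's x, y, z in m, then the closure in counts, from 0 (fully open) to 255 (shut). In form: [[[rx, ry, rz], [tx, ty, tz], fingers], ...]. A call has 1 to 8 rows; each row is the pose to reach, as a shift and turn from the pose commanded when the call began, along the tool's axes at that moment; what a row does not reach only later rows make up. A row lasts 1/10 s, in which the tool goes at most 50 mm and 8.59 degrees, less where a joint would pass 70% of its speed; a pose out of reach is approached as far as the arm can. A call with a gripper value outside its range is refused whole. The fingers move at their own pace and stop on an object; the grip force is fixed at half the most. Time passes only in rows, so rows that repeat a pose let the fingers close. It gives the time, the measured TCP pose, the force and the opening at its end, in the units of the state.
- env.state(): the state, without advancing time (a new reading comes with each control period).
- read_camera(name): name is "scene" or "top" or "wrist"; returns (picture, depth): 420x560x3 uint8, blue, green, red; 420x560 float32, mm along the optical axis (not along the pixel's ray), 0 where there is no reading.
- get_calibration(name): a dict with "vfov" (degrees; the focal length in pixels is half the picture's height over the tangent of half this angle, whatever the lens; pixels are square), "cx", "cy" (the principal point, pixels), "world_from_camera" (4x4, takes a point from camera to world coordinates). Camera axes: x right, y down, z forward; pixel columns grow to the right and rows downward; lengths in mm; the calibration is good to about 2 mm. A picture is of the moment at which its call begins: read the wrist's pose just before it. get_calibration takes no time and is no camera call; for the wrist camera it gives the pose at the moment of the call.
- env.job_done(): hands the job in, once; it reports no verdict.
The state is a dict: "t": time; "joints": joint angles; "qvel": joint speeds; "tau": joint torques, N m; "eef_pos": TCP position; "tcp_rot": TCP orientation; "ft_force": force on the tool from outside, world axes, zero at the start; "moment": the same for the moment, N m; "opening": opening from 0.0 (shut) to 1.0 (fully open).
Only numpy, scipy, OpenCV 4.12 (cv2) and the standard library are available. Lean on these libraries where they do the work, as an engineer would, in place of code of your own. Each camera call takes 0.05 s, during which the arm holds its last target.

## Working session

There is one attempt and no reset: what is moved stays moved. The work goes in short steps, Python scripts to look and compute and a tool call to move; the robot and the scene stay as the last step left them, time stands still between calls to the robot, and variables do not carry over. Pictures are saved under pics/ and viewed, and the job is handed in when it is done.

Besides the shell and the picture viewer there is one more tool, called after "Request:" in YAML: its name, and indented under it one key for each argument. arm_command: Moves the arm, as the interface text tells. Its arguments: {"type":"object","properties":{"targets":{"type":"array"}},"required":["targets"]}

```bash
ls; mkdir -p pics
python3 - <<'E'
from cell import env, read_camera, get_calibration
import cv2,numpy as np
print(env.state())
for n in ("scene","top","wrist"):
    c=get_calibration(n); print(n,c)
    p,d=read_camera(n); cv2.imwrite(f"pics/{n}0.png",p); np.save(f"pics/{n}0.npy",d)
E
```

```text
pics
{'t': 0.0, 'joints': array([ 1.07541935e+00,  4.91519404e-01,  1.55947272e+00,  2.19744807e-05,
        1.09169812e+00, -1.05601771e-01]), 'qvel': array([-1.70633456e-04,  1.69810175e-03, -8.95547584e-04,  5.55490209e-04,
       -4.32665549e-05, -1.15197335e-04]), 'tau': array([-1.71574270e-04, -6.12646222e+01, -2.58185863e+01,  6.92258449e-02,
        4.83020826e-02, -9.12111227e-05]), 'eef_pos': array([237.34086774, 577.90598979, 214.07868573]), 'tcp_rot': array([-3.14050324e+00, -1.35072068e-04,  2.75180724e+00]), 'ft_force': array([-0.17436573, -0.15373214,  0.62802171]), 'moment': array([-0.02718656,  0.01927196, -0.01434019]), 'opening': 0.9974534929513094}
scene {'vfov': 48.95316409820267, 'cx': 285.18103240025056, 'cy': 211.97456581011352, 'world_from_camera': array([[-7.03667369e-01,  4.31740845e-01, -5.64315582e-01,
         1.30215354e+03],
       [ 7.10504839e-01,  4.34179338e-01, -5.53778996e-01,
         6.52417516e+02],
       [ 5.92515402e-03, -7.90625161e-01, -6.12271792e-01,
         8.94154814e+02],
       [ 0.00000000e+00,  0.00000000e+00,  0.00000000e+00,
  
[... 220 characters left out ...]
   [-9.99947210e-01,  7.54664862e-03,  6.97320857e-03,
        -7.88688242e+01],
       [-7.79896869e-03, -1.15587941e-01, -9.93266633e-01,
         1.23765777e+03],
       [ 0.00000000e+00,  0.00000000e+00,  0.00000000e+00,
         1.00000000e+00]])}
wrist {'vfov': 65.90616455252454, 'cx': 279.0392559634097, 'cy': 213.35860026982087, 'world_from_camera': array([[ 3.80012999e-01,  8.94692854e-01,  2.34765454e-01,
         1.71210489e+02],
       [ 9.24981145e-01, -3.67580565e-01, -9.64075162e-02,
         6.03994392e+02],
       [ 4.01024076e-05,  2.53789728e-01, -9.67259413e-01,
         3.84307919e+02],
       [ 0.00000000e+00,  0.00000000e+00,  0.00000000e+00,
         1.00000000e+00]])}
```

View pics/scene0.png

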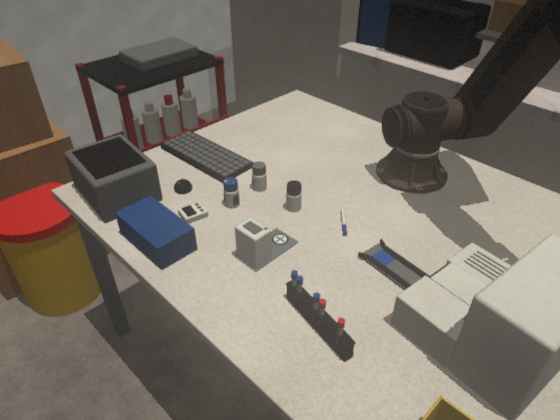

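View pics/top0.png

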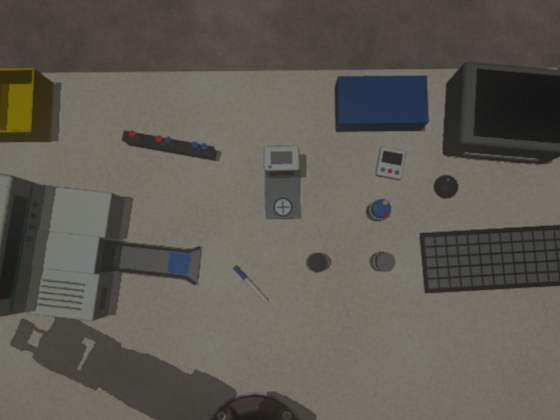

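View pics/wrist0.png

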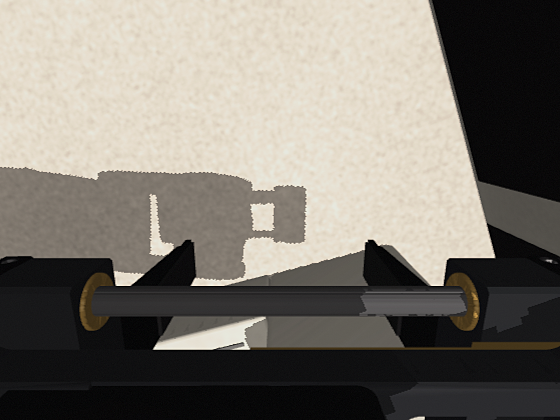

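The scene and top pictures show the blue-capped bottle at top (380,209), reader mark (283,207), the pad (179,263) and the lane running left. The grey cap is at (383,261), the black one at (318,262), the marker at (250,283), and the rack at (170,145). Now I'll measure.

Run:
```python
import cv2,numpy as np
p=cv2.imread("pics/top0.png")
a=cv2.resize(p[130:290,230:420],None,fx=4,fy=4,interpolation=cv2.INTER_CUBIC)
b=cv2.resize(p[180:330,30:220],None,fx=4,fy=4,interpolation=cv2.INTER_CUBIC)
a=cv2.convertScaleAbs(a,alpha=1.6);b=cv2.convertScaleAbs(b,alpha=1.6)
cv2.imwrite("pics/a.png",cv2.resize(p[190:230,360:400],None,fx=12,fy=12,interpolation=cv2.INTER_CUBIC));cv2.imwrite("pics/b.png",b);cv2.imwrite("pics/c.png",a)
```

```text
(no output)
```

View pics/a.png

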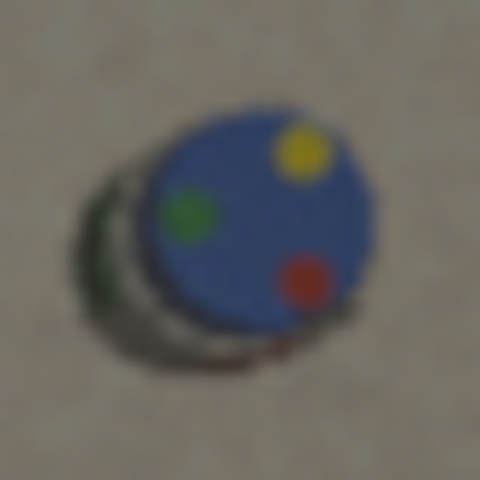

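View pics/b.png

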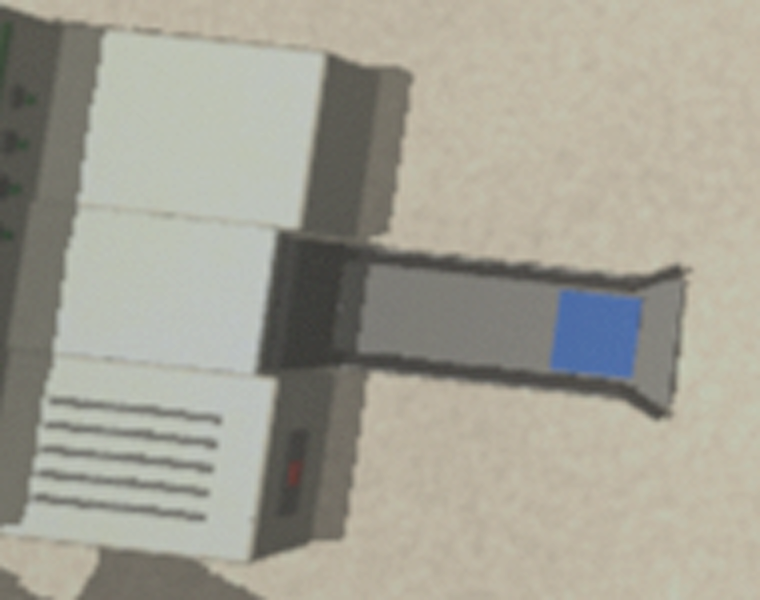

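View pics/c.png

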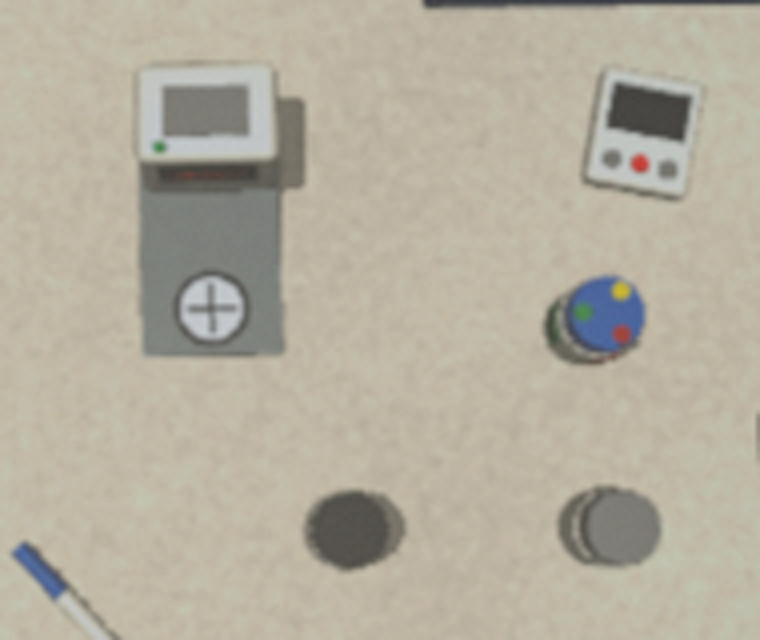

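The crops show the cap dots clearly: yellow up-right, red down-right and green left. They also show the mark disc and the pad's four corners.

```bash
cat > h.py <<'E'
import cv2,numpy as np
from cell import env, read_camera, get_calibration
def ray(c,uv,z):
    f=210/np.tan(np.radians(c['vfov'])/2); T=c['world_from_camera']
    uv=np.atleast_2d(uv).astype(float)
    d=np.c_[(uv[:,0]-c['cx'])/f,(uv[:,1]-c['cy'])/f,np.ones(len(uv))]@T[:3,:3].T
    o=T[:3,3]; return o+d*((z-o[2])/d[:,2])[:,None]
def proj(c,P):
    f=210/np.tan(np.radians(c['vfov'])/2); T=c['world_from_camera']
    q=(np.atleast_2d(P)-T[:3,3])@T[:3,:3]
    return np.c_[q[:,0]/q[:,2]*f+c['cx'],q[:,1]/q[:,2]*f+c['cy']]
def blobs(p,lo,hi,roi=None,amin=5):
    h=cv2.cvtColor(p,cv2.COLOR_BGR2HSV); m=cv2.inRange(h,lo,hi)
    if roi: 
        k=np.zeros_like(m); x0,y0,x1,y1=roi; k[y0:y1,x0:x1]=1; m=m*k
    n,_,s,ce=cv2.connectedComponentsWithStats(m)
    return [(s[i,4],ce[i],s[i,:4]) for i in range(1,n) if s[i,4]>=amin],m
E
python3 - <<'E'
from h import *
np.set_printoptions(precision=1,suppress=True)
C={n:get_calibration(n) for n in("top","scene")}
p=cv2.imread("pics/top0.png");s=cv2.imread("pics/scene0.png")
h=cv2.cvtColor(p,cv2.COLOR_BGR2HSV)
print(h[212,376],h[203,385],h[214,385],h[260,178],h[208,380])
R=(365,195,395,225)
d={}
for n,lo,hi in(("g",(40,60,40),(85,255,255)),("y",(20,100,80),(35,255,255)),("r",(0,110,60),(8,255,255))):
    bl,_=blobs(p,lo,hi,R,3); print(n,[(a,c,ray(C['top'],c,92)[0]) for a,c,_ in bl])
bl,m=blobs(p,(100,80,60),(125,255,255),R,50)
m2=cv2.inRange(h,(0,85,55),(180,255,255)); k=np.zeros_like(m2);k[199:219,371:392]=1
cs,_=cv2.findContours(m2*k,cv2.RETR_EXTERNAL,cv2.CHAIN_APPROX_NONE)
c=max(cs,key=cv2.contourArea);print("cap",cv2.minEnclosingCircle(c),cv2.fitEllipse(c),ray(C['top'],cv2.fitEllipse(c)[0],92))
# pad
bl,m=blobs(p,(100,100,80),(125,255,255),(150,240,205,290),50);print(bl,ray(C['top'],bl[0][1],8))
cs,_=cv2.findContours(m,cv2.RETR_EXTERNAL,cv2.CHAIN_APPROX_NONE);c=max(cs,key=cv2.contourArea);r=cv2.minAreaRect(c);print(r,ray(C['top'],cv2.boxPoints(r),8))
# mark
g=h[:,:,2].astype(int)
bl,m=blobs(p,(0,0,130),(180,40,255),(268,192,298,222),10);print("mark",[(a,b,st) for a,b,st in bl])
cs,_=cv2.findContours(m,cv2.RETR_EXTERNAL,cv2.CHAIN_APPROX_NONE);c=np.vstack(cs);e=cv2.fitEllipse(cv2.convexHull(c));print(e,ray(C['top'],e[0],4))
bl,m=blobs(s,(100,100,50),(125,255,255),(365,240,400,275),20);print('scene pad',[(a,b,ray(C['scene'],b,8)) for a,b,_ in bl])
E
```

```text
[111 125 100] [ 26 191 123] [  3 154  98] [109 132 104] [110 133  98]
g [(np.int32(14), array([375.2, 207.6]), array([ 570.1, -290.8,   92. ]))]
y [(np.int32(12), array([384.7, 202.2]), array([ 582.6, -313.4,   92. ]))]
r [(np.int32(8), array([384.9, 213.1]), array([ 556.8, -313.1,   92. ]))]
cap ((381.111572265625, 208.30165100097656), 9.1816987991333) ((381.1087951660156, 208.29507446289062), (16.106231689453125, 17.33406639099121), 114.50180053710938) [[ 568.3 -304.6   92. ]]
[(np.int32(385), array([178.5, 263.1]), array([168, 253,  22,  21], dtype=int32))] [[443.2 190.1   8. ]]
((178.54998779296875, 263.14996337890625), (19.79899024963379, 19.374727249145508), 8.13010311126709) [[422.8 217.7   8. ]
 [470.6 211.8   8. ]
 [463.2 162.3   8. ]
 [415.5 168.5   8. ]]
mark []Traceback (most recent call last):
  File "<stdin>", line 21, in <module>
    return _nx.concatenate(arrs, 0, dtype=dtype, casting=casting)
           ~~~~~~~~~~~~~~~^^^^^^^^^^^^^^^^^^^^^^^^^^^^^^^^^^^^^^^
ValueError: need at least one array to concatenate
```

Run:
```python
from h import *
np.set_printoptions(precision=1,suppress=True)
C=get_calibration("top"); S=get_calibration("scene")
p=cv2.imread("pics/top0.png");s=cv2.imread("pics/scene0.png")
h=cv2.cvtColor(p,cv2.COLOR_BGR2HSV)
print(h[195:220:2,283,2],h[207,268:300,2], h[195,270:296:3])
m=cv2.inRange(h[:,:,2],112,255);k=np.zeros_like(m);k[195:220,270:297]=1
cs,_=cv2.findContours(m*k,cv2.RETR_EXTERNAL,cv2.CHAIN_APPROX_NONE);print([cv2.contourArea(c) for c in cs]);c=np.vstack([c for c in cs if cv2.contourArea(c)>3]);e=cv2.fitEllipse(cv2.convexHull(c));print("mark",e,ray(C,e[0],4))
# plate: hue / sat
for r in (180,190,200,212): print(r,[tuple(x) for x in h[r,260:270]], [tuple(x) for x in h[r,295:304]])
```

```text
[ 81  70 104 103  98  98  74  91  85 110  69  78 103] [ 82  82  82  81  82  68  63 101 111  89  79  79  78  76  65  74  89  89
  87  88  92 109 100  63  67  80  81  80  81  82  81  83] [[50 10 80]
 [60  6 80]
 [50 10 79]
 [50 10 80]
 [50 10 80]
 [45 13 80]
 [60  9 81]
 [50 10 80]
 [40 10 79]]
[0.0, 19.5, 17.5, 19.5, 19.0]
mark ((282.41717529296875, 206.68746948242188), (14.110971450805664, 14.53996467590332), 16.956661224365234) [[584.  -71.3   4. ]]
180 [(np.uint8(21), np.uint8(34), np.uint8(120)), (np.uint8(21), np.uint8(36), np.uint8(119)), (np.uint8(21), np.uint8(36), np.uint8(119)), (np.uint8(19), np.uint8(36), np.uint8(119)), (np.uint8(19), np.uint8(27), np.uint8(105)), (np.uint8(40), np.uint8(18), np.uint8(86)), (np.uint8(60), np.uint8(13), np.uint8(81)), (np.uint8(45), np.uint8(6), np.uint8(79)), (np.uint8(60), np.uint8(6), np.uint8(79)), (np.uint8(40), np.uint8(9), np.uint8(81))] [(np.uint8(45), np.uint8(7), np.uint8(78)), (np.uint8(60), np.uint8(10), np.uint8(80)), (np.uint8(45), np.uint8(6), np.uint8(79)), (np.uint8(53), np.uint8(13), np.uint8(79)), (np.uint8(30), np.uint8
[... 2045 characters left out ...]
8(20), np.uint8(38), np.uint8(122)), (np.uint8(18), np.uint8(38), np.uint8(120)), (np.uint8(22), np.uint8(27), np.uint8(105)), (np.uint8(53), np.uint8(12), np.uint8(85)), (np.uint8(60), np.uint8(12), np.uint8(82)), (np.uint8(53), np.uint8(12), np.uint8(82)), (np.uint8(68), np.uint8(12), np.uint8(83))] [(np.uint8(50), np.uint8(10), np.uint8(80)), (np.uint8(50), np.uint8(9), np.uint8(81)), (np.uint8(45), np.uint8(13), np.uint8(81)), (np.uint8(50), np.uint8(9), np.uint8(81)), (np.uint8(40), np.uint8(10), np.uint8(80)), (np.uint8(26), np.uint8(20), np.uint8(90)), (np.uint8(21), np.uint8(32), np.uint8(110)), (np.uint8(21), np.uint8(36), np.uint8(119)), (np.uint8(19), np.uint8(34), np.uint8(119))]
```

Run:
```python
from h import *
s=cv2.imread("pics/scene0.png")
cv2.imwrite("pics/s1.png",cv2.convertScaleAbs(cv2.resize(s[160:280,170:310],None,fx=5,fy=5,interpolation=cv2.INTER_CUBIC),alpha=1.3))
cv2.imwrite("pics/s2.png",cv2.convertScaleAbs(cv2.resize(s[200:340,340:480],None,fx=4,fy=4,interpolation=cv2.INTER_CUBIC),alpha=1.3))
```

```text
(no output)
```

View pics/s1.png

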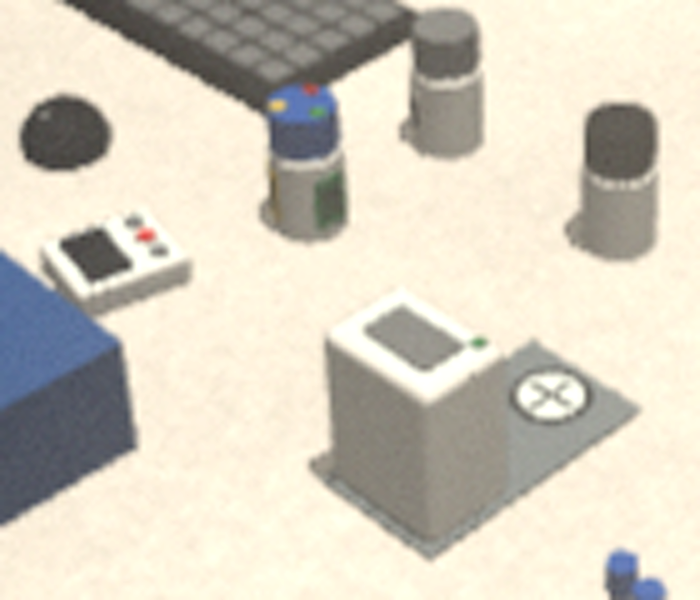

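View pics/s2.png

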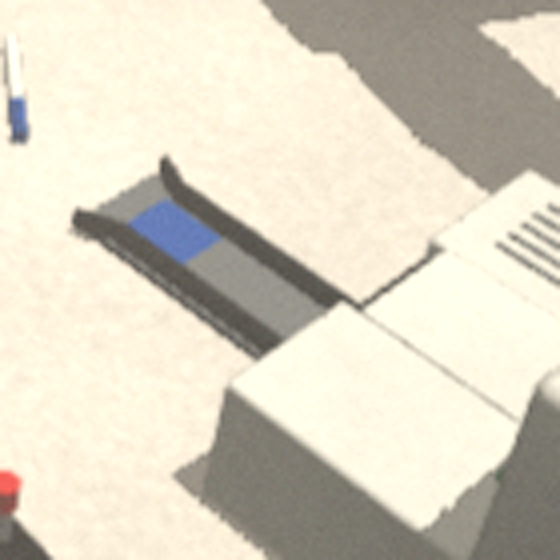

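Run:
```python
from h import *
np.set_printoptions(precision=2,suppress=True)
C=get_calibration("top"); 
p=cv2.imread("pics/top0.png");h=cv2.cvtColor(p,cv2.COLOR_BGR2HSV);v=h[:,:,2].astype(float)
def cross(a,x0,t):  # first crossing
    for i in range(len(a)-1):
        if (a[i]-t)*(a[i+1]-t)<=0 and a[i]!=a[i+1]: return x0+i+(t-a[i])/(a[i+1]-a[i])
L=[];R=[]
for r in range(178,217):
    L.append((cross(v[r,258:270],258,100),r)); 
    x=cross(v[r,294:306][::-1],0,100); R.append((305-x,r))
ends=[]
for E in (L,R):
    W=ray(C,np.array(E),4); (vx,vy,x0,y0)=cv2.fitLine(W[:,:2].astype(np.float32),cv2.DIST_HUBER,0,.01,.01).ravel()
    if vx<0: vx,vy=-vx,-vy
    print("plate edge yaw",np.degrees(np.arctan2(vy,vx)),x0,y0); ends.append((vx,vy,x0,y0))
# centre y at x=584
for e in ends: print(e[3]+(584-e[2])*e[1]/e[0])
# front edge
F=[(c,cross(v[213:226,c],213,100)) for c in range(268,298)]
W=ray(C,np.array(F),4);e=cv2.fitLine(W[:,:2].astype(np.float32),cv2.DIST_HUBER,0,.01,.01).ravel();print('front',np.degrees(np.arctan2(e[1],e[0])),e)
# mark black rim outer edge: find dark ring pixels
yy,xx=np.mgrid[192:222,268:299]; sub=v[192:222,268:299]
r=np.hypot(xx-282.6,yy-206.7); w=np.clip(78-sub,0,None)*((r>7.5)&(r<13))
pts=np.c_[xx[w>5],yy[w>5]].astype(np.float32);print(len(pts));e=cv2.fitEllipse(pts);print(e,ray(C,e[0],4))
# lane: floor gray columns between walls
for c in range(122,166,4): print(c,v[236:290,c].astype(int))
```

```text
plate edge yaw 1.1427946 607.45465 -25.891954
plate edge yaw 0.32268623 605.4871 -116.81557
-26.359833
-116.936584
front 89.68806 [  0.01   1.   553.7  -71.29]
92
((282.5557556152344, 206.70431518554688), (18.02863311767578, 18.824094772338867), 146.73300170898438) [[583.91 -71.64   4.  ]]
122 [ 72  73  73  88  85  65  51  48  46  49  62  67  68  73  78  78  78  78
  78  77  78  78  78  78  79  78  77  77  77  78  78  78  61  47  46  50
  71  91 100 111 117 117 117 118 115 117 120 120 118 118 117 116 117 118]
126 [ 71  74  98 116 116  98  75  59  47  47  67  78  79  78  78  78  78  77
  78  77  77  78  77  78  79  77  78  78  77  77  79  78  61  47  45  48
  66  95 113 119 119 117 117 116 117 117 116 116 117 118 118 118 117 116]
130 [118 118 117 117 119 118  99  67  49  46  55  73  78  77  78  78  78  78
  78  78  78  79  77  78  77  79  77  79  78  78  79  78  71  55  46  46
  52  72 105 116 116 116 115 113 113 114 113 114 115 118 118 118 116 117]
134 [118 118 115 116 117 115  98  67  49  48  51  69  77  79  79  79  78  78
  79  77  78  78  78  78  78  78  78  79  78  79  78  79  78
[... 954 characters left out ...]
116 116 114 114 112 113 115]
154 [119 118 119 119 119 119 119 118 105  76  51  48  50  66  78  80  81  79
  80  79  80  80  80  80  80  80  80  80  79  79  79  79  79  80  79  65
  49  48  49  65  89 109 118 117 117 117 117 118 118 117 117 116 115 116]
158 [118 117 119 119 117 115 115 117 118 101  68  50  48  57  73  81  80  79
  80  80  79  80  79  80  80  80  79  81  80  80  78  79  81  81  80  81
  63  50  49  52  70 103 117 116 116 117 118 118 116 116 116 117 118 117]
162 [117 117 115 116 117 118 117 118 116  90  65  54  48  51  70  80  80  79
  81  80  81  81  79  80  80  80  80  81  81  81  80  81  81  81  81  81
  69  55  50  50  70  98 114 119 118 117 116 117 118 117 116 117 118 119]
```

Run:
```python
from h import *
np.set_printoptions(precision=2,suppress=True)
C=get_calibration("top"); 
p=cv2.imread("pics/top0.png");v=cv2.cvtColor(p,cv2.COLOR_BGR2HSV)[:,:,2].astype(float)
def cr(a,t):
    for i in range(len(a)-1):
        if a[i]>=t>a[i+1]: return i+(a[i]-t)/(a[i]-a[i+1])
U=[];D=[];UO=[];DO=[]
for c in range(126,165):
    m=int(258+(c-125)*0.13)
    U.append((c,m-cr(v[:m+1,c][::-1],63))); D.append((c,m+cr(v[m:,c],63)))
    UO.append((c,230+cr(v[230:,c],82)));DO.append((c,292-cr(v[:293,c][::-1],82)))
ls=[]
for E,z in((U,8),(D,8),(UO,22),(DO,22)):
    W=ray(C,np.array(E),z);e=cv2.fitLine(W[:,:2].astype(np.float32),cv2.DIST_HUBER,0,.01,.01).ravel()
    if e[1]<0:e[:2]*=-1
    print(np.degrees(np.arctan2(e[1],e[0])), e, "x at y=190:",e[2]+(190-e[3])*e[0]/e[1])
```

```text
83.48675 [  0.11   0.99 481.33 271.58] x at y=190: 472.01993
82.636795 [  0.13   0.99 425.04 270.14] x at y=190: 414.6839
83.928764 [  0.11   0.99 490.79 268.34] x at y=190: 482.45328
83.45192 [  0.11   0.99 414.75 265.9 ] x at y=190: 406.0356
```

Measured so far:

| Item | Position (mm) | Yaw |
|---|---|---|
| Bottle | (569.5, −305.5) | −150.5° |
| Mark | (584, −71.5) | about 0.4° |
| Pad | (443.3, 190) | lane 83.2° |

I plan to grip the cap at tool yaw 45°, which keeps the whole 240° scan within the joint 6 range. On the way I'll hover over the pad and the mark to refine these.

```bash
cat >> h.py <<'E'
def go(x,y,z,yawdeg):
    from scipy.spatial.transform import Rotation as Ro
    s=env.state(); R=Ro.from_euler('xyz',s['tcp_rot'])
    yaw=s['tcp_rot'][2]; Rn=Ro.from_euler('xyz',[np.pi,0,yaw])
    d=Rn.inv().apply(np.array([x,y,z])-s['eef_pos'])
    dy=(yawdeg-np.degrees(yaw)+180)%360-180
    print("t %.2f"%s['t'],"pos",s['eef_pos'].round(1),"yaw %.2f"%np.degrees(yaw),"tilt",(R.apply([0,0,1])*1000).round(1),"j",s['joints'].round(3),"F",s['ft_force'].round(1),"op %.3f"%s['opening'])
    print("shift m",(d/1000).round(4),"dist %.1f"%np.linalg.norm(d),"turn rz %.4f"%(-np.radians(dy)),"(yaw change %.1f)"%dy)
E
python3 -c "
from h import *
go(443,190,240,130)"
```

```text
t 0.15 pos [237.4 578.  214.2] yaw 157.67 tilt [-4.e-01 -7.e-01 -1.e+03] j [ 1.075  0.491  1.559  0.     1.092 -0.106] F [ 0.1  0.8 -0.1] op 1.006
shift m [-0.3376 -0.2807 -0.0258] dist 439.8 turn rz 0.4829 (yaw change -27.7)
```

Request:
arm_command:
  targets:
    - [[0,0,0.06],[-0.02,-0.017,-0.02],0]
    - [[0,0,0.12],[-0.05,-0.042,-0.026],0]
    - [[0,0,0.18],[-0.085,-0.071,-0.026],0]
    - [[0,0,0.25],[-0.122,-0.101,-0.026],0]
    - [[0,0,0.31],[-0.159,-0.132,-0.026],0]
    - [[0,0,0.37],[-0.196,-0.163,-0.026],0]
    - [[0,0,0.43],[-0.233,-0.194,-0.026],0]
    - [[0,0,0.48],[-0.27,-0.224,-0.026],0]

```text
t: 0.95
eef_pos: [402.5, 266.5, 240.7]
tcp_rot: [3.141, -0.0, 2.27]
ft_force: [1.2, 0.7, -0.2]
opening: 1.003
```

```bash
python3 -c "
from h import *
go(443,190,240,120)"
```

```text
t 0.95 pos [402.5 266.5 240.7] yaw 130.04 tilt [ 1.e-01  1.e-01 -1.e+03] j [ 0.448  0.259  1.861  0.     1.021 -0.251] F [ 1.2  0.7 -0.2] op 1.003
shift m [-0.0846 -0.0182  0.0007] dist 86.5 turn rz 0.1752 (yaw change -10.0)
```

Request:
arm_command:
  targets:
    - [[0,0,0.09],[-0.04,-0.009,0],0]
    - [[0,0,0.17],[-0.07,-0.015,0],0]
    - [[0,0,0.17],[-0.085,-0.018,0],0]
    - [[0,0,0.17],[-0.085,-0.018,0],0]

```text
t: 1.35
eef_pos: [443.9, 190.3, 240.5]
tcp_rot: [-3.141, 0.0, 2.099]
ft_force: [-1.0, 0.8, -0.3]
opening: 0.996
```

```bash
python3 -c "
from h import *
go(584,-71.5,240,60)
c=get_calibration('wrist');p,d=read_camera('wrist');cv2.imwrite('pics/w1.png',p);np.save('pics/w1.npy',c['world_from_camera']);np.save('pics/w1d.npy',d)
p,d=read_camera('top');cv2.imwrite('pics/t1.png',p)"
```

```text
t 1.35 pos [443.9 190.3 240.5] yaw 120.28 tilt [-1.e-01 -1.e-01 -1.e+03] j [ 0.268  0.26   1.861 -0.     1.021 -0.26 ] F [-1.   0.8 -0.3] op 0.996
shift m [-0.2967 -0.011   0.0005] dist 297.0 turn rz 1.0520 (yaw change -60.3)
```

View pics/w1.png

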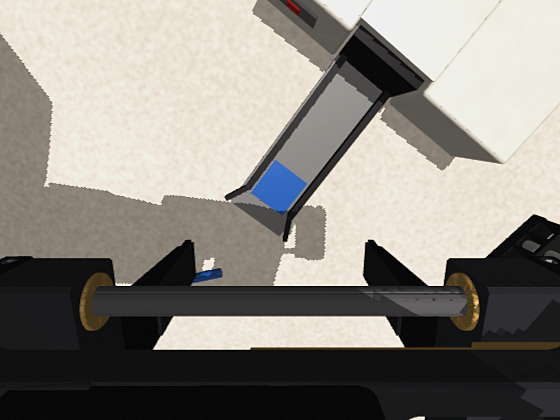

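View pics/t1.png

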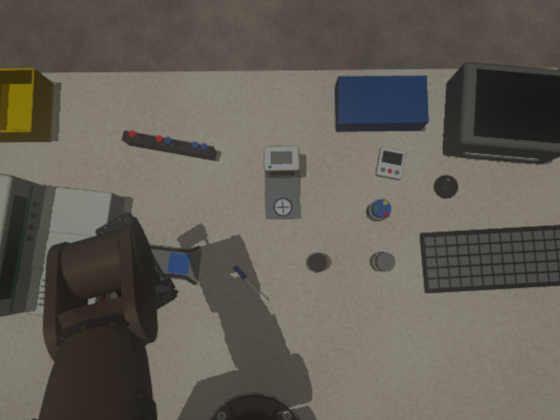

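The wrist picture shows the pad at (279,187) and the lane running up and right. Next I'll measure the pad and floor edges from it.

Run:
```python
from h import *
np.set_printoptions(precision=2,suppress=True)
C=get_calibration("wrist");C['world_from_camera']=np.load('pics/w1.npy');p=cv2.imread('pics/w1.png')
bl,m=blobs(p,(100,100,60),(125,255,255),(230,140,320,230),100)
cs,_=cv2.findContours(m,cv2.RETR_EXTERNAL,cv2.CHAIN_APPROX_NONE);c=max(cs,key=cv2.contourArea)[:,0]
W=ray(C,c,8)[:,:2].astype(np.float32);r=cv2.minAreaRect(W);print(r,cv2.boxPoints(r))
# straight floor edges: floor gray mask
h=cv2.cvtColor(p,cv2.COLOR_BGR2HSV);print(h[120,330],h[110,345],h[150,300])
b,m=blobs(p,(0,0,90),(180,60,175),(255,70,390,165),300);print([x[0] for x in b])
lab=cv2.connectedComponents(m)[1]; fl=(lab==lab[120,330]).astype(np.uint8)
cs,_=cv2.findContours(fl,cv2.RETR_EXTERNAL,cv2.CHAIN_APPROX_NONE);r=cv2.minAreaRect(ray(C,cs[0][:,0],8)[:,:2].astype(np.float32));print(r,cv2.boxPoints(r))
```

```text
((443.7100830078125, 187.95619201660156), (52.08589553833008, 49.935386657714844), 83.28897857666016) [[415.87 165.01]
 [465.46 159.17]
 [471.55 210.9 ]
 [421.96 216.74]]
[ 13  12 148] [ 17  12 149] [  4  12 146]
[np.int32(322), np.int32(4441)]
((453.4620666503906, 270.3753662109375), (131.96128845214844, 56.15217971801758), 83.48170471191406) [[418.08 208.01]
 [473.87 201.63]
 [488.85 332.74]
 [433.06 339.12]]
```

Request:
arm_command:
  targets:
    - [[0,0,0.12],[-0.025,-0.001,0],0]
    - [[0,0,0.25],[-0.065,-0.003,0],0]
    - [[0,0,0.38],[-0.11,-0.005,0],0]
    - [[0,0,0.52],[-0.155,-0.007,0],0]
    - [[0,0,0.65],[-0.2,-0.008,0],0]
    - [[0,0,0.78],[-0.245,-0.01,0],0]
    - [[0,0,0.91],[-0.28,-0.011,0],0]
    - [[0,0,1.05],[-0.297,-0.011,0],0]

```text
t: 2.25
eef_pos: [585.1, -71.1, 240.2]
tcp_rot: [-3.141, 0.0, 1.046]
ft_force: [-0.2, -0.3, -0.6]
opening: 1.002
```

```bash
python3 -c "
from h import *
go(569.5,-305.5,190,45)"
```

```text
t 2.25 pos [585.1 -71.1 240.2] yaw 59.94 tilt [-2.e-01  1.e-01 -1.e+03] j [-0.233  0.416  1.616  0.     1.11   0.292] F [-0.2 -0.3 -0.6] op 1.002
shift m [-0.2107  0.1039  0.0502] dist 240.3 turn rz 0.2607 (yaw change -14.9)
```

Pad: top view and wrist view agree to within 2 mm, and the lane yaw is 83.4°. Now the mark.

```bash
python3 -c "
from h import *
c=get_calibration('wrist');p,d=read_camera('wrist');cv2.imwrite('pics/w2.png',p);np.save('pics/w2.npy',c['world_from_camera'])"
```

```text
(no output)
```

View pics/w2.png

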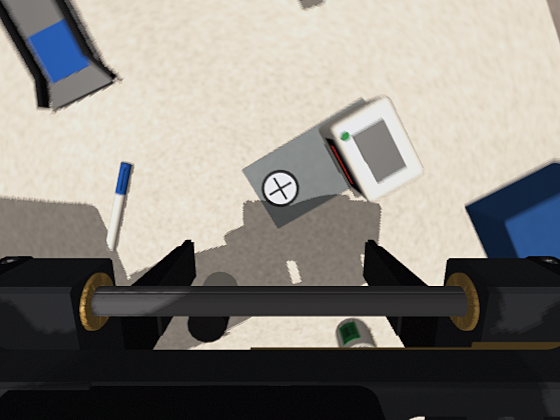

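Request:
arm_command:
  targets:
    - [[0,0,0.04],[-0.025,0.012,0],0]
    - [[0,0,0.08],[-0.06,0.03,0.01],0]
    - [[0,0,0.12],[-0.1,0.05,0.02],0]
    - [[0,0,0.16],[-0.14,0.07,0.03],0]
    - [[0,0,0.2],[-0.18,0.09,0.035],0]
    - [[0,0,0.24],[-0.202,0.1,0.035],0]
    - [[0,0,0.26],[-0.2107,0.1039,0.035],0]
    - [[0,0,0.26],[-0.2107,0.1039,0.035],0]

```text
t: 3.1
eef_pos: [570.0, -303.8, 205.4]
tcp_rot: [-3.141, -0.0, 0.793]
ft_force: [-0.4, -0.1, 0.1]
opening: 1.001
```

```bash
python3 -c "
from h import *
go(569.5,-305.5,62,45)
c=get_calibration('wrist');p,d=read_camera('wrist');cv2.imwrite('pics/w3.png',p);np.save('pics/w3.npy',c['world_from_camera'])"
```

```text
t 3.10 pos [ 570.  -303.8  205.4] yaw 45.42 tilt [-2.e-01  4.e-01 -1.e+03] j [-0.592  0.53   1.515  0.     1.098  0.186] F [-0.4 -0.1  0.1] op 1.001
shift m [-0.0015  0.0008  0.1434] dist 143.4 turn rz 0.0073 (yaw change -0.4)
```

View pics/w3.png

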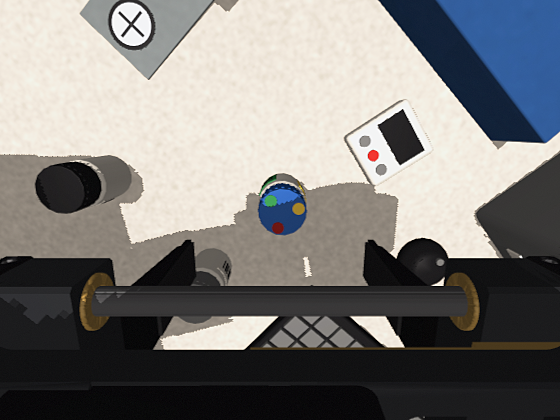

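The wrist view shows the mark at (280,188) in w2. In w3 the cap is at (282,210) with the dots green (270,201), yellow (299,209) and red (278,229).

Run:
```python
from h import *
np.set_printoptions(precision=2,suppress=True)
C=get_calibration("wrist");C['world_from_camera']=np.load('pics/w3.npy');p=cv2.imread('pics/w3.png')
R=(255,183,310,240);D={}
for n,lo,hi in(("r",(0,110,60),(8,255,255)),("y",(18,120,80),(35,255,255)),("g",(40,80,60),(85,255,255))):
    bl,_=blobs(p,lo,hi,R,10); 
    for a,c,s in bl: print(n,a,c,ray(C,c,92)[0])
    D[n]=ray(C,max(bl,key=lambda b:(b[0] if b[1][1]>190 else 0))[1],92)[0,:2]
ctr=sum(D.values())/3;print("ctr",ctr)
for n,o in(("r",0),("y",120),("g",240)):
    v=D[n]-ctr;print(n,np.hypot(*v),"bottle yaw",(np.degrees(np.arctan2(v[1],v[0]))-o+180)%360-180)
# mark & reader
C['world_from_camera']=np.load('pics/w2.npy');p=cv2.imread('pics/w2.png');g=cv2.cvtColor(p,cv2.COLOR_BGR2GRAY)
m=((g<70)*255).astype(np.uint8);k=np.zeros_like(m);cv2.circle(k,(280,188),22,1,-1);m*=k
pts=cv2.findNonZero(m);hull=cv2.convexHull(pts);e=cv2.fitEllipse(hull);print("mark",e,ray(C,e[0],4))
L=cv2.HoughLinesP(cv2.Canny(g,40,120)[:240],1,np.pi/360,25,minLineLength=30,maxLineGap=4)
for a in L[:,0]:
    if a[0]>235 and a[0]<430 and a[1]>90 and a[2]<430:
        for z in(4,110):
            W=ray(C,[a[:2],a[2:]],z);w=W[1]-W[0];print(a,z,np.degrees(np.arctan2(w[1],w[0])),np.hypot(*w[:2]))
```

```text
r 85 [277.45 227.42] [ 557.05 -315.37   92.  ]
y 20 [300.8 187.7] [ 597.66 -303.71   92.  ]
y 110 [298.19 208.33] [ 583.01 -315.69   92.  ]
g 24 [262.88 187.83] [ 573.63 -280.2    92.  ]
g 116 [270.43 200.57] [ 570.24 -293.07   92.  ]
ctr [ 570.1  -308.04]
r 14.9640319986543 bottle yaw -150.70226216321242
y 15.002211694997579 bottle yaw -150.64653153505694
g 14.970535305237735 bottle yaw -150.54781523354387
mark ((279.8817138671875, 188.8375244140625), (37.22304153442383, 38.21528244018555), 6.393856048583984) [[584.25 -75.11   4.  ]]
[242 168 362  98] 4 -0.2925532900902377 166.74596311833443
[242 168 362  98] 110 -0.2925532900902384 123.25244756643387
[279 228 352 186] 4 0.9720087300937804 108.07636384705064
[279 228 352 186] 110 0.9720087300937943 79.88605012749944
[341 150 365 197] 4 -90.48233487220841 68.00305263310946
[341 150 365 197] 110 -90.48233487220848 50.26534089506948
[386  94 424 174] 4 -89.64054192285082 109.92082907156484
[386  94 424 174] 110 -89.6405419228508 81.24941058985266
[242 171 276 227] 4 -90.00788784746297 84.763029348836
[242 171 276 227] 110 -90.007887847
[... 1409 characters left out ...]
840554
[281 206 327 194] 4 -15.05390777307445 60.77245682433238
[281 206 327 194] 110 -15.05390777307445 44.92075195193018
[331 130 348 165] 4 -91.6025453493562 48.11294003724738
[331 130 348 165] 110 -91.60254534935618 35.5633054516555
[389  96 418 155] 4 -88.83353192321358 80.6739252539174
[389  96 418 155] 110 -88.83353192321349 59.63118120755006
[262 156 341 109] 4 0.18612625527052612 110.22422367755549
[262 156 341 109] 110 0.18612625527052498 81.4736686592385
[358 150 376 181] 4 -86.95516537094724 45.98251566522131
[358 150 376 181] 110 -86.9551653709473 33.98857456584059
[280 227 334 196] 4 0.9074008177526949 80.48958938989634
[280 227 334 196] 110 0.907400817752695 59.494926955932954
```

```bash
python3 - <<'E'
from h import *
np.set_printoptions(precision=2,suppress=True)
S=get_calibration("scene");s=cv2.imread("pics/scene0.png");g=cv2.cvtColor(cv2.resize(s[225:255,265:300],None,fx=6,fy=6,interpolation=cv2.INTER_CUBIC),cv2.COLOR_BGR2GRAY)
m=((g>150)*255).astype(np.uint8)
n,lab,st,ce=cv2.connectedComponentsWithStats(m);print(st[:, :],ce)
h=cv2.cvtColor(s,cv2.COLOR_BGR2HSV)
def up(c,x0,y0,k): return np.array([(c[0]+.5)/k-.5+x0,(c[1]+.5)/k-.5+y0])
pts=np.column_stack(np.nonzero((g<95))[::-1])
pts=pts[np.hypot((pts[:,0]-90)/1.3,pts[:,1]-86)<40]
if len(pts)>10:
    e=cv2.fitEllipse(cv2.convexHull(pts.astype(np.float32)));print(e,ray(S,up(e[0],265,225,6),4))
bl,m=blobs(s,(100,110,50),(125,255,255),(365,240,400,275),20);print('pad',[(a,b,ray(S,b,8)) for a,b,_ in bl])
for n,lo,hi in(("r",(0,110,60),(8,255,255)),("y",(15,100,80),(35,255,255)),("g",(40,80,40),(85,255,255))):
    bl,_=blobs(s,lo,hi,(222,174,242,187),2); print(n,[(a,ray(S,c,92)[0]) for a,c,_ in bl])
# finger tips in wrist
C=get_calibration("wrist");st=env.state()
from scipy.spatial.transform import Rotation as Ro
R=Ro.from_euler('xyz',st['tcp_rot']).as_matrix()
for y in(-47.5,47.5):
    for x in (-10,10): print(y,x,proj(C,st['eef_pos']+R@[x,y,0]))
E
python3 -c "
import cv2;p=cv2.imread('pics/w3.png');cv2.imwrite('pics/w3c.png',cv2.convertScaleAbs(cv2.resize(p[225:345,120:430],None,fx=2.5,fy=2.5),alpha=2.5))"
```

```text
[[    0    15   197   165 18762]
 [    0     0   210   180 16165]
 [   51    58    80    54  2873]] [[ 75.84 109.19]
 [140.11  67.6 ]
 [ 91.25  84.14]]
((90.6612548828125, 85.53767395019531), (66.96105194091797, 98.675537109375), 89.14523315429688) [[584.5  -73.55   4.  ]]
pad [(np.int32(132), array([383.34, 257.48]), array([[438.55, 189.71,   8.  ]]))]
r [(np.int32(2), array([ 554.91, -318.52,   92.  ]))]
y [(np.int32(2), array([ 584.83, -316.52,   92.  ]))]
g [(np.int32(3), array([ 569.7 , -293.71,   92.  ]))]
-47.5 -10 [[195.08 273.72]]
-47.5 10 [[192.72 240.56]]
47.5 -10 [[361.55 273.73]]
47.5 10 [[363.87 240.56]]
```

View pics/w3c.png

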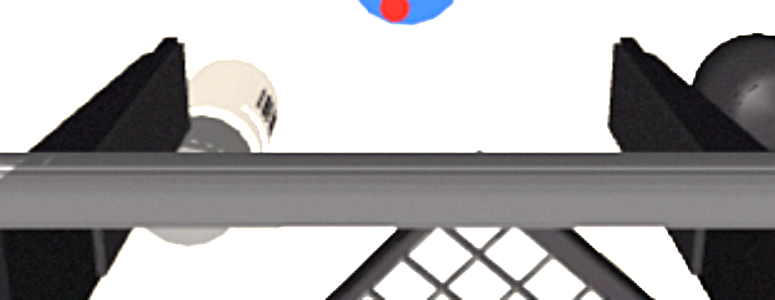

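All three cameras agree to about 2 mm. I'll use bottle (570,−307), mark (584.2,−73.7), pad (443.7,189). Descending to the cap.

```bash
python3 -c "
from h import *
go(570,-307,64,45)"
```

```text
t 3.15 pos [ 570.1 -303.   205.6] yaw 45.49 tilt [-1.e-01  5.e-01 -1.e+03] j [-0.591  0.529  1.515  0.     1.098  0.186] F [ 0.7 -0.7 -0.3] op 0.996
shift m [-0.0029  0.0028  0.1416] dist 141.7 turn rz 0.0085 (yaw change -0.5)
```

Request:
arm_command:
  targets:
    - [[0,0,0.0085],[-0.003,0.003,0.02],0]
    - [[0,0,0.0085],[-0.003,0.003,0.05],0]
    - [[0,0,0.0085],[-0.003,0.003,0.075],0]
    - [[0,0,0.0085],[-0.003,0.003,0.085],0]
    - [[0,0,0.0085],[-0.003,0.003,0.085],0]
    - [[0,0,0.0085],[-0.003,0.003,0.085],0]

```text
t: 3.75
eef_pos: [570.6, -308.0, 121.8]
tcp_rot: [3.14, -0.0, 0.785]
ft_force: [-0.1, 0.4, 0.4]
opening: 0.999
```

```bash
python3 -c "
from h import *
go(570,-307,64,45)
c=get_calibration('wrist');p,d=read_camera('wrist');cv2.imwrite('pics/w4.png',p)
R=(255,0,310,419);h=cv2.cvtColor(p,cv2.COLOR_BGR2HSV)
for n,lo,hi in(('r',(0,110,60),(8,255,255)),('y',(18,120,80),(35,255,255)),('g',(40,80,60),(85,255,255))):
    bl,_=blobs(p,lo,hi,(230,150,330,300),30)
    for a,cc,s in bl: print(n,a,cc,ray(c,cc,92)[0])
go(570,-307,64,45)
"
```

```text
t 3.75 pos [ 570.6 -308.   121.8] yaw 44.96 tilt [ 1.2e+00 -6.0e-01 -1.0e+03] j [-0.597  0.62   1.592  0.     0.928  0.189] F [-0.1  0.4  0.4] op 0.999
shift m [ 0.0003 -0.0011  0.0578] dist 57.8 turn rz -0.0007 (yaw change 0.0)
r 177 [271.85310734 261.1299435 ] [ 556.94512534 -315.56490254   92.        ]
y 46 [302.91304348 202.2173913 ] [ 599.30276222 -301.34094277   92.        ]
y 211 [300.30805687 235.28436019] [ 582.83181313 -315.97388084   92.        ]
g 73 [260.63013699 196.2739726 ] [ 583.16659307 -279.74951315   92.        ]
g 219 [261.51598174 224.94520548] [ 570.06199397 -293.25960228   92.        ]
t 3.80 pos [ 570.6 -308.4  122.1] yaw 44.94 tilt [    1.7    -1.  -1000. ] j [-0.597  0.62   1.592  0.     0.928  0.189] F [0.2 0.2 0.4] op 1.001
shift m [ 0.0006 -0.0014  0.0581] dist 58.1 turn rz -0.0011 (yaw change 0.1)
```

View pics/w4.png

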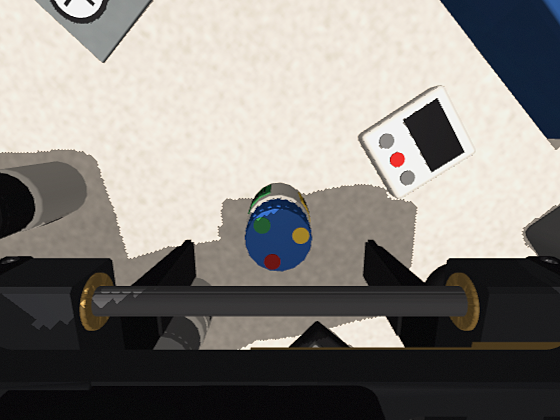

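The cap at (278,236) sits centred between the fingers, so I'll trust the wrist values. Going down and gripping.

Request:
arm_command:
  targets:
    - [[0,0,0],[0,0,0.02],0]
    - [[0,0,0],[0,0,0.045],0]
    - [[0,0,0],[0,0,0.057],0]
    - [[0,0,0],[0,0,0.057],0]
    - [[0,0,0],[0,0,0.057],130]
    - [[0,0,0],[0,0,0.057],200]
    - [[0,0,0],[0,0,0.057],255]
    - [[0,0,0],[0,0,0.057],255]

```text
t: 4.6
eef_pos: [570.1, -308.8, 64.3]
tcp_rot: [3.141, -0.0, 0.783]
ft_force: [0.5, 0.2, 0.9]
opening: 0.721
```

Request:
arm_command:
  targets:
    - [[0,0,0],[0,0,0],255]
    - [[0,0,0],[0,0,0],255]
    - [[0,0,0],[0,0,0],255]
    - [[0,0,0],[0,0,0],255]
    - [[0,0,0],[0,0,0],255]

```text
t: 5.1
eef_pos: [569.9, -308.6, 63.6]
tcp_rot: [3.142, -0.0, 0.783]
ft_force: [0.4, 0.2, 0.3]
opening: 0.459
```

```bash
python3 -c "
from h import *
go(584.2,-74.8,109,196)
c=get_calibration('wrist');p,d=read_camera('wrist');cv2.imwrite('pics/w5.png',p)
p,d=read_camera('scene');cv2.imwrite('pics/s5.png',p)"
```

```text
t 5.10 pos [ 569.9 -308.6   63.6] yaw 44.88 tilt [ 1.e-01  1.e-01 -1.e+03] j [-0.598  0.693  1.632  0.     0.817  0.189] F [0.4 0.2 0.3] op 0.459
shift m [ 0.1751 -0.1556 -0.0454] dist 238.6 turn rz -2.6375 (yaw change 151.1)
```

View pics/w5.png

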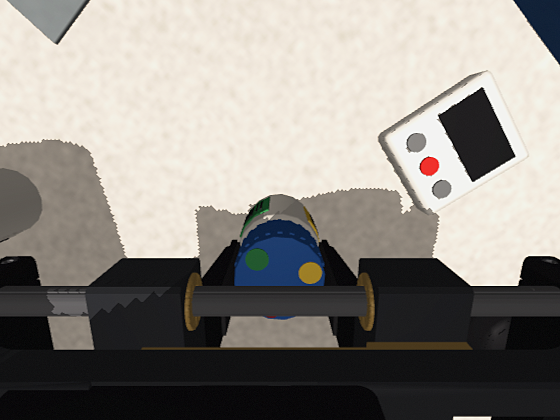

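View pics/s5.png

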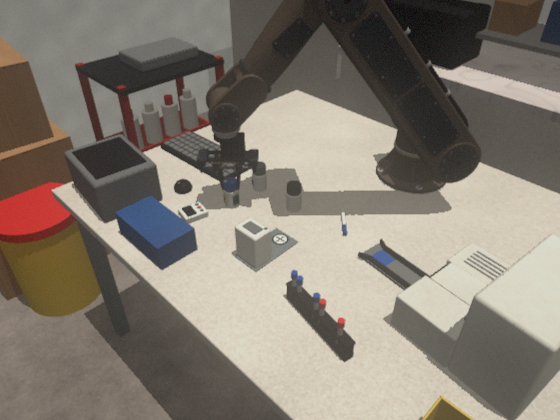

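The gripper is closed at 43.6 mm on the cap, with the green and yellow dots at (257,259) and (310,272). I'll check the yaw after the grip, then lift.

```bash
python3 -c "
from h import *
c=get_calibration('wrist');p=cv2.imread('pics/w5.png');D={}
for n,lo,hi in(('y',(18,120,80),(35,255,255)),('g',(40,80,60),(85,255,255))):
    bl,_=blobs(p,lo,hi,(230,240,330,290),100)
    for a,cc,s in bl: D[n]=ray(c,cc,92)[0]; print(n,a,cc,D[n])
v=D['y']-D['g'];print(np.hypot(*v[:2]),np.degrees(np.arctan2(v[1],v[0]))-0+90)
"
```

```text
y 393 [309.81679389 272.41221374] [ 583.29203592 -316.46415352   92.        ]
g 397 [256.60201511 259.0906801 ] [ 570.35316075 -293.85194983   92.        ]
26.05237505951777 29.77851865615223
```

Request:
arm_command:
  targets:
    - [[0,0,0],[0,0,-0.008],255]
    - [[0,0,0],[0,0,-0.025],255]
    - [[0,0,0],[0,0,-0.05],255]
    - [[0,0,0],[0,0,-0.08],255]
    - [[0,0,-0.08],[0,0,-0.105],255]
    - [[0,0,-0.2],[0,0,-0.12],255]
    - [[0,0,-0.33],[0.01,-0.01,-0.12],255]
    - [[0,0,-0.46],[0.02,-0.02,-0.12],255]

```text
t: 6.0
eef_pos: [569.8, -280.2, 184.6]
tcp_rot: [3.141, 0.0, 1.248]
ft_force: [-0.6, -0.2, -0.8]
opening: 0.46
```

```bash
python3 -c "
from h import *
go(584.2,-74.8,180,196)"
```

```text
t 6.00 pos [ 569.8 -280.2  184.6] yaw 71.50 tilt [ 1.e+00 -5.e-01 -1.e+03] j [-0.561  0.534  1.568  0.     1.039 -0.238] F [-0.6 -0.2 -0.8] op 0.460
shift m [ 0.1994 -0.0515  0.0046] dist 206.0 turn rz -2.1729 (yaw change 124.5)
```

Request:
arm_command:
  targets:
    - [[0,0,-0.13],[0.02,-0.005,0],255]
    - [[0,0,-0.26],[0.05,-0.013,0],255]
    - [[0,0,-0.39],[0.08,-0.021,0],255]
    - [[0,0,-0.52],[0.11,-0.028,0],255]
    - [[0,0,-0.65],[0.14,-0.036,0],255]
    - [[0,0,-0.78],[0.17,-0.044,0],255]
    - [[0,0,-0.91],[0.19,-0.049,0],255]
    - [[0,0,-1.04],[0.199,-0.0515,0],255]

```text
t: 6.8
eef_pos: [585.1, -73.4, 184.2]
tcp_rot: [3.141, -0.0, 2.29]
ft_force: [-0.1, -0.2, -1.4]
opening: 0.457
```

```bash
python3 -c "
from h import *
go(584.2,-74.8,150,195.8)"
```

```text
t 6.80 pos [585.1 -73.4 184.2] yaw 131.22 tilt [ 2.e-01  3.e-01 -1.e+03] j [-0.237  0.473  1.684  0.     0.985 -0.957] F [-0.1 -0.2 -1.4] op 0.457
shift m [-0.0005 -0.0016  0.0342] dist 34.2 turn rz -1.1271 (yaw change 64.6)
```

Request:
arm_command:
  targets:
    - [[0,0,-0.14],[0,-0.002,0],255]
    - [[0,0,-0.28],[0,-0.002,0],255]
    - [[0,0,-0.42],[0,-0.002,0],255]
    - [[0,0,-0.56],[0,-0.002,0],255]
    - [[0,0,-0.7],[0,-0.002,0],255]
    - [[0,0,-0.84],[0,-0.002,0],255]
    - [[0,0,-0.98],[0,-0.002,0],255]
    - [[0,0,-1.07],[0,-0.002,0],255]

```text
t: 7.6
eef_pos: [583.5, -76.6, 184.1]
tcp_rot: [3.142, 0.0, -2.924]
ft_force: [0.3, 0.1, -1.8]
opening: 0.459
```

Request:
arm_command:
  targets:
    - [[0,0,0],[0,0,0.0],255]
    - [[0,0,0],[0,0,0],255]

```text
t: 7.8
eef_pos: [583.6, -76.7, 183.9]
tcp_rot: [3.142, 0.0, -2.933]
ft_force: [0.3, 0.4, -2.1]
opening: 0.46
```

```bash
python3 -c "
from h import *
go(584.2,-74.8,109,195.8)
p,d=read_camera('scene');cv2.imwrite('pics/s6.png',cv2.resize(p[130:300,170:340],None,fx=3.5,fy=3.5))
p,d=read_camera('top');cv2.imwrite('pics/t6.png',p)"
```

```text
t 7.80 pos [583.6 -76.7 183.9] yaw -168.03 tilt [ 1.e-01  1.e-01 -1.e+03] j [-0.243  0.472  1.687  0.     0.983 -2.023] F [ 0.3  0.4 -2.1] op 0.460
shift m [-0.001   0.0017  0.0749] dist 74.9 turn rz -0.0669 (yaw change 3.8)
```

View pics/s6.png

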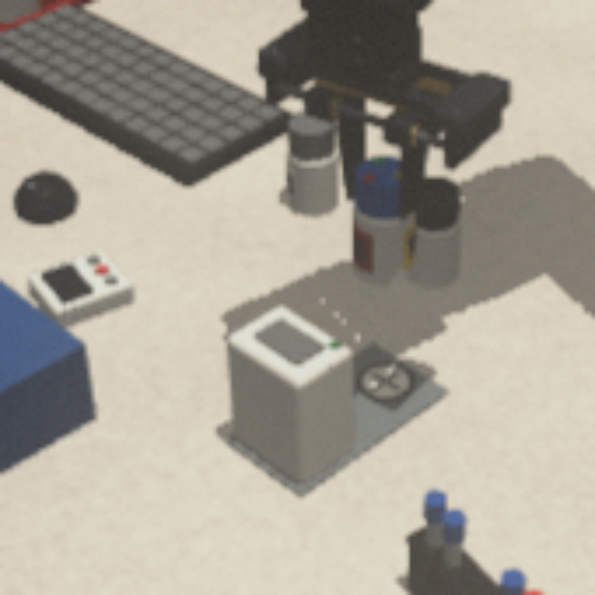

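The bottle is upright above the mark with its red side toward the reader. Lowering to scan height, base at 45 mm.

Request:
arm_command:
  targets:
    - [[0,0,-0.02],[-0.001,0.0017,0.015],255]
    - [[0,0,-0.04],[-0.001,0.0017,0.035],255]
    - [[0,0,-0.06],[-0.001,0.0017,0.055],255]
    - [[0,0,-0.067],[-0.001,0.0017,0.069],255]
    - [[0,0,-0.067],[-0.001,0.0017,0.075],255]
    - [[0,0,-0.067],[-0.001,0.0017,0.075],255]
    - [[0,0,-0.067],[-0.001,0.0017,0.075],255]

```text
t: 8.6
eef_pos: [584.6, -74.9, 109.2]
tcp_rot: [-3.141, 0.001, -2.864]
ft_force: [-0.3, 0.0, -0.7]
opening: 0.457
```

```bash
python3 -c "
from h import *
go(584.2,-74.8,108.6,195.8)
p,d=read_camera('scene');cv2.imwrite('pics/s7.png',cv2.resize(p[160:280,200:320],None,fx=5,fy=5))
c=get_calibration('wrist');p,d=read_camera('wrist');cv2.imwrite('pics/w7.png',p)"
```

```text
t 8.60 pos [584.6 -74.9 109.2] yaw -164.07 tilt [ 7.e-01 -1.e-01 -1.e+03] j [-0.239  0.564  1.756  0.     0.821 -2.088] F [-0.3  0.  -0.7] op 0.457
shift m [0.0003 0.0002 0.0006] dist 0.7 turn rz 0.0023 (yaw change -0.1)
```

View pics/s7.png

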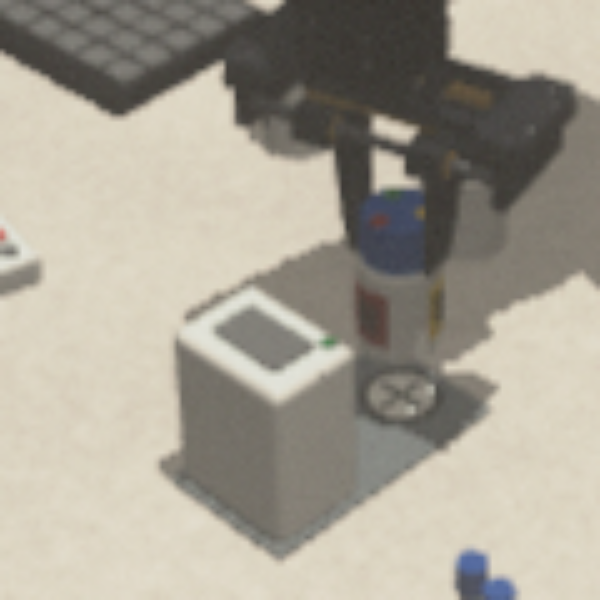

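View pics/w7.png

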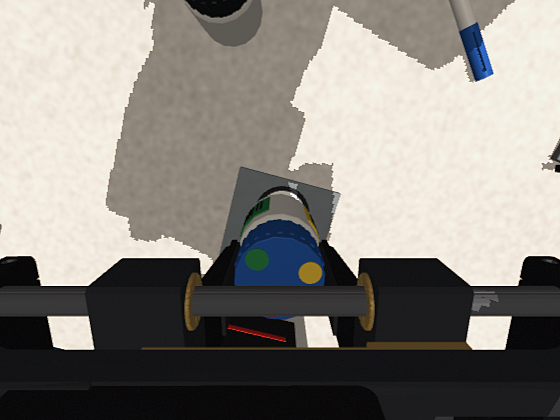

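The wrist view shows the window's red line parallel to the line between the dots and no slip in the grip. Finishing the red pause, then turning −120° to yellow.

Request:
arm_command:
  targets:
    - [[0,0,0.002],[0,0,0.0],255]
    - [[0,0,0.002],[0,0,0.0],255]
    - [[0,0,0.002],[0,0,0.0],255]
    - [[0,0,0.08],[0,0,0.0],255]
    - [[0,0,0.2],[0,0,0.0],255]
    - [[0,0,0.33],[0,0,0.0],255]
    - [[0,0,0.46],[0,0,0.0],255]
    - [[0,0,0.6],[0,0,0.0],255]

```text
t: 9.5
eef_pos: [584.3, -74.8, 108.7]
tcp_rot: [3.142, 0.0, 2.815]
ft_force: [0.3, -0.0, -0.9]
opening: 0.46
```

Request:
arm_command:
  targets:
    - [[0,0,0.14],[0,0,0.0],255]
    - [[0,0,0.28],[0,0,0.0],255]
    - [[0,0,0.42],[0,0,0.0],255]
    - [[0,0,0.56],[0,0,0.0],255]
    - [[0,0,0.7],[0,0,0.0],255]
    - [[0,0,0.84],[0,0,0.0],255]
    - [[0,0,0.98],[0,0,0.0],255]
    - [[0,0,1.12],[0,0,0.0],255]

```text
t: 10.3
eef_pos: [584.3, -74.8, 108.7]
tcp_rot: [3.141, -0.0, 1.694]
ft_force: [-0.3, 0.4, -0.7]
opening: 0.46
```

Request:
arm_command:
  targets:
    - [[0,0,0.13],[0,0,0.0],255]
    - [[0,0,0.25],[0,0,0.0],255]
    - [[0,0,0.34],[0,0,0.0],255]
    - [[0,0,0.376],[0,0,0.0],255]
    - [[0,0,0.376],[0,0,0.0],255]
    - [[0,0,0.376],[0,0,0.0],255]

```text
t: 10.9
eef_pos: [584.2, -74.8, 108.6]
tcp_rot: [3.142, -0.0, 1.326]
ft_force: [0.6, -0.0, -2.1]
opening: 0.458
```

```bash
python3 -c "
from h import *
go(584.2,-74.8,108.6,75.8)
p,d=read_camera('scene');cv2.imwrite('pics/s8.png',cv2.resize(p[160:280,200:320],None,fx=5,fy=5))
c=get_calibration('wrist');p,d=read_camera('wrist');cv2.imwrite('pics/w8.png',p)"
```

```text
t 10.90 pos [584.2 -74.8 108.6] yaw 75.95 tilt [ 1.e-01  1.e-01 -1.e+03] j [-0.239  0.565  1.756  0.     0.82   0.006] F [ 0.6 -0.  -2.1] op 0.458
shift m [-0. -0.  0.] dist 0.1 turn rz 0.0026 (yaw change -0.1)
```

View pics/w8.png

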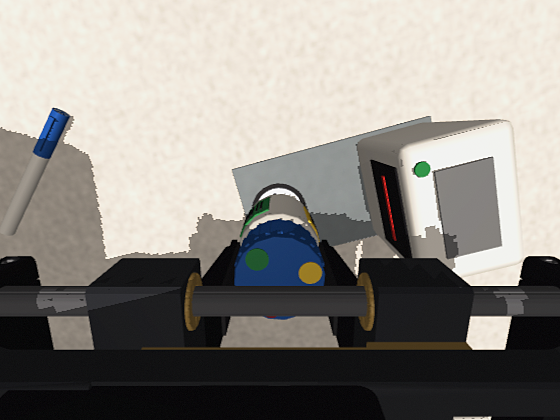

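View pics/s8.png

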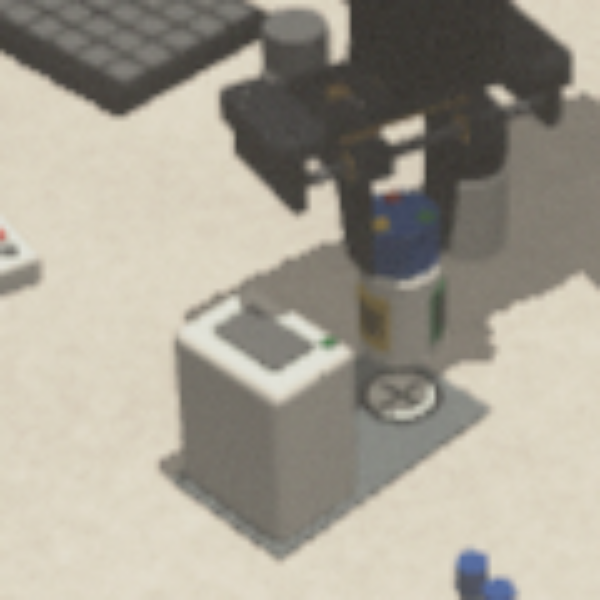

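Yellow now faces the window, with its dot at (310,272) pointing at the reader on the right. Finishing the pause, then turning to green.

Request:
arm_command:
  targets:
    - [[0,0,0.002],[0,0,0.0],255]
    - [[0,0,0.002],[0,0,0.0],255]
    - [[0,0,0.002],[0,0,0.0],255]
    - [[0,0,0.08],[0,0,0.0],255]
    - [[0,0,0.2],[0,0,0.0],255]
    - [[0,0,0.33],[0,0,0.0],255]
    - [[0,0,0.46],[0,0,0.0],255]
    - [[0,0,0.6],[0,0,0.0],255]

```text
t: 11.8
eef_pos: [584.3, -74.8, 108.6]
tcp_rot: [-3.142, -0.0, 0.719]
ft_force: [-0.6, 0.2, -1.0]
opening: 0.46
```

Request:
arm_command:
  targets:
    - [[0,0,0.14],[0,0,0.0],255]
    - [[0,0,0.28],[0,0,0.0],255]
    - [[0,0,0.42],[0,0,0.0],255]
    - [[0,0,0.56],[0,0,0.0],255]
    - [[0,0,0.7],[0,0,0.0],255]
    - [[0,0,0.84],[0,0,0.0],255]
    - [[0,0,0.98],[0,0,0.0],255]
    - [[0,0,1.12],[0,0,0.0],255]

```text
t: 12.6
eef_pos: [584.3, -74.8, 108.6]
tcp_rot: [-3.142, -0.0, -0.401]
ft_force: [-1.1, 0.4, -2.7]
opening: 0.458
```

Request:
arm_command:
  targets:
    - [[0,0,0.13],[0,0,0.0],255]
    - [[0,0,0.25],[0,0,0.0],255]
    - [[0,0,0.34],[0,0,0.0],255]
    - [[0,0,0.376],[0,0,0.0],255]
    - [[0,0,0.376],[0,0,0.0],255]
    - [[0,0,0.376],[0,0,0.0],255]

```text
t: 13.2
eef_pos: [584.3, -74.8, 108.6]
tcp_rot: [-3.141, 0.0, -0.77]
ft_force: [-0.1, -0.6, -1.3]
opening: 0.458
```

```bash
python3 -c "
from h import *
go(584.2,-74.8,108.6,-44.2)
p,d=read_camera('scene');cv2.imwrite('pics/s9.png',cv2.resize(p[160:280,200:320],None,fx=5,fy=5))
c=get_calibration('wrist');p,d=read_camera('wrist');cv2.imwrite('pics/w9.png',p)"
```

```text
t 13.20 pos [584.3 -74.8 108.6] yaw -44.14 tilt [ 1.e-01  1.e-01 -1.e+03] j [-0.239  0.565  1.756  0.     0.82   2.102] F [-0.1 -0.6 -1.3] op 0.458
shift m [-0.      0.0001  0.    ] dist 0.1 turn rz 0.0011 (yaw change -0.1)
```

View pics/w9.png

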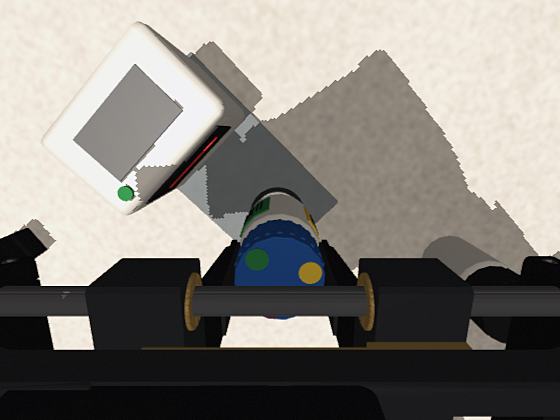

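View pics/s9.png

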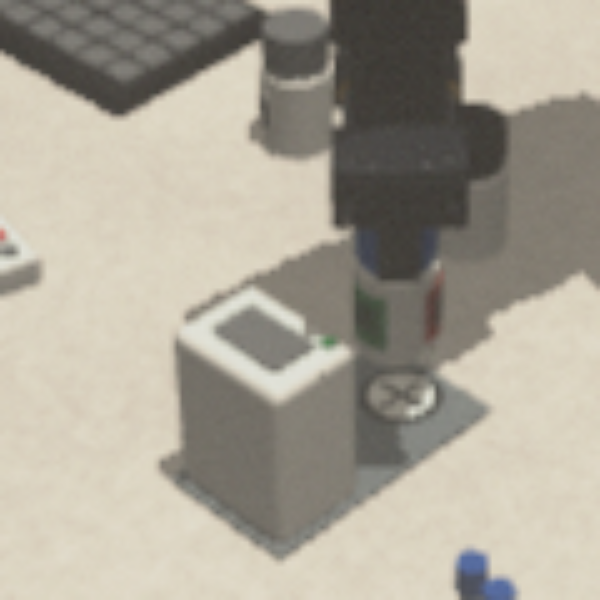

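Green faces the window, with its dot at (257,259) toward the reader at upper left. Finishing the pause, then lifting.

Request:
arm_command:
  targets:
    - [[0,0,0],[0,0,0],255]
    - [[0,0,0],[0,0,0],255]
    - [[0,0,0],[0,0,0],255]
    - [[0,0,0],[0,0,-0.01],255]
    - [[0,0,0],[0,0,-0.03],255]
    - [[0,0,0],[0,0,-0.055],255]
    - [[0,0,-0.05],[0,0,-0.07],255]
    - [[0,0,-0.15],[0,0,-0.075],255]

```text
t: 14.1
eef_pos: [584.9, -74.9, 186.3]
tcp_rot: [-3.14, -0.003, -0.619]
ft_force: [0.4, -1.0, -2.2]
opening: 0.46
```

```bash
python3 -c "
from h import *
go(443.8,188.5,180,83.4)"
```

```text
t 14.10 pos [584.9 -74.9 186.3] yaw -35.48 tilt [ 3.2e+00 -7.0e-01 -1.0e+03] j [-0.239  0.469  1.683  0.     0.986  1.951] F [ 0.4 -1.  -2.2] op 0.460
shift m [-0.2678 -0.1326  0.0063] dist 298.9 turn rz -2.0749 (yaw change 118.9)
```

Request:
arm_command:
  targets:
    - [[0,0,-0.13],[-0.018,-0.009,0],255]
    - [[0,0,-0.26],[-0.05,-0.025,0],255]
    - [[0,0,-0.39],[-0.085,-0.042,0],255]
    - [[0,0,-0.52],[-0.12,-0.06,0],255]
    - [[0,0,-0.65],[-0.16,-0.08,0],255]
    - [[0,0,-0.78],[-0.2,-0.1,0],255]
    - [[0,0,-0.91],[-0.235,-0.117,0],255]
    - [[0,0,-1.04],[-0.258,-0.128,0],255]

```text
t: 14.9
eef_pos: [447.7, 181.4, 184.5]
tcp_rot: [-3.141, -0.001, 0.425]
ft_force: [0.4, 0.1, -1.1]
opening: 0.457
```

Request:
arm_command:
  targets:
    - [[0,0,-0.13],[0,0,0],255]
    - [[0,0,-0.26],[0,0,0],255]
    - [[0,0,-0.39],[0,0,0],255]
    - [[0,0,-0.52],[0,0,0],255]
    - [[0,0,-0.65],[0,0,0],255]
    - [[0,0,-0.78],[0,0,0],255]
    - [[0,0,-0.91],[0,0,0],255]
    - [[0,0,-1.03],[0,0,0],255]

```text
t: 15.7
eef_pos: [449.2, 179.6, 184.4]
tcp_rot: [3.141, -0.0, 1.454]
ft_force: [-0.7, 0.2, -1.0]
opening: 0.459
```

Request:
arm_command:
  targets:
    - [[0,0,0],[0,0,0],255]
    - [[0,0,0],[0,0,0],255]

```text
t: 15.9
eef_pos: [449.2, 179.6, 184.1]
tcp_rot: [3.141, -0.0, 1.445]
ft_force: [-0.1, 0.6, -0.9]
opening: 0.457
```

```bash
python3 -c "
from h import *
go(443.8,188.5,100,83.4)
p,d=read_camera('wrist');cv2.imwrite('pics/w10.png',p)"
```

```text
t 15.90 pos [449.2 179.6 184.1] yaw 82.78 tilt [ 7.e-01  3.e-01 -1.e+03] j [0.244 0.33  1.933 0.    0.877 0.37 ] F [-0.1  0.6 -0.9] op 0.457
shift m [ 0.0082 -0.0065  0.0841] dist 84.8 turn rz -0.0108 (yaw change 0.6)
```

View pics/w10.png

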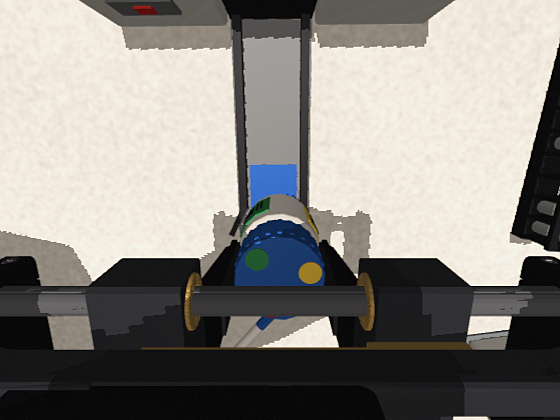

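The lane runs straight up the picture, with its centre near column 272 and the bottle still about 6 mm off to the right. I'll align and lower to 40 mm above the floor, then check.

Request:
arm_command:
  targets:
    - [[0,0,-0.005],[0.004,-0.003,0.015],255]
    - [[0,0,-0.011],[0.008,-0.0065,0.04],255]
    - [[0,0,-0.011],[0.0085,-0.0065,0.06],255]
    - [[0,0,-0.011],[0.0085,-0.0065,0.07],255]
    - [[0,0,-0.011],[0.0085,-0.0065,0.07],255]
    - [[0,0,-0.011],[0.0085,-0.0065,0.07],255]

```text
t: 16.55
eef_pos: [444.0, 188.8, 114.2]
tcp_rot: [3.141, -0.0, 1.458]
ft_force: [0.4, 0.2, -1.1]
opening: 0.461
```

Run:
```python
from h import *
np.set_printoptions(precision=1,suppress=True)
go(443.8,188.5,71.6,83.4)
C=get_calibration('wrist');p,d=read_camera('wrist');cv2.imwrite('pics/w11.png',p)
h=cv2.cvtColor(p,cv2.COLOR_BGR2HSV)
b,m=blobs(p,(0,0,90),(180,60,175),(200,30,350,230),800)
n,lab,st,ce=cv2.connectedComponentsWithStats(m);
print(st,ce)
i=1+np.argmin(np.hypot(*(ce[1:]-[275,100]).T)); cs,_=cv2.findContours((lab==i).astype(np.uint8),cv2.RETR_EXTERNAL,cv2.CHAIN_APPROX_NONE)
c=max(cs,key=cv2.contourArea)[:,0]; W=ray(C,c,8)[:,:2].astype(np.float32); r=cv2.minAreaRect(W);print(r,cv2.boxPoints(r))
bl,m=blobs(p,(100,100,60),(125,255,255),(230,100,330,215),50)
for a,cc,s in bl:print(a,cc,s,ray(C,[s[0]+s[2]/2,s[1]],8))
```

```text
t 16.55 pos [444.  188.8 114.2] yaw 83.56 tilt [    0.5     0.2 -1000. ] j [0.3 0.4 2.  0.  0.7 0.4] F [ 0.4  0.2 -1.1] op 0.461
shift m [-0. -0.  0.] dist 42.6 turn rz 0.0028 (yaw change -0.2)
[[     0      0    560    420 222170]
 [   200     30     36    150    456]
 [   244     30     73    183  10710]
 [   327     30      7     45     64]
 [   338     30     12      9     87]
 [   326     76      3     24     27]
 [   326    101      2      8     10]
 [   326    110      1      1      1]
 [   325    112      2     13     15]
 [   325    126      2      7      9]
 [   325    135      1      4      4]
 [   325    141      1      9      9]
 [   324    151      2      8      9]
 [   323    163      2     21     22]
 [   235    184      2     28     30]
 [   323    188      1     13     13]
 [   244    194     69     36    830]
 [   265    197      1      2      2]
 [   267    196      1      2      2]
 [   261    199      1      1      1]
 [   263    198      1      1      1]
 [   259    200      1      1      1]
 [   323    202      1      4      4]
 [   304    206      1      1   
[... 681 characters left out ...]

 [326.  110. ]
 [325.9 118.6]
 [325.7 129.1]
 [325.  136.5]
 [325.  145. ]
 [324.7 154.6]
 [323.9 173.3]
 [235.1 198.3]
 [323.  194. ]
 [284.4 209.4]
 [265.  197.5]
 [267.  196.5]
 [261.  199. ]
 [263.  198. ]
 [259.  200. ]
 [323.  203.5]
 [304.  206. ]
 [322.  208. ]
 [215.3 224.2]
 [334.3 222.9]
 [235.7 218. ]
 [267.  220. ]
 [271.  220. ]
 [285.5 220. ]
 [289.  220. ]
 [292.5 221.5]
 [262.5 223. ]
 [265.5 222. ]
 [295.  223. ]
 [257.5 224. ]
 [256.  227. ]
 [252.2 228.3]]
((452.0884094238281, 259.5499572753906), (144.6529541015625, 56.34031677246094), 83.24239349365234) [[415.6 191. ]
 [471.6 184.4]
 [488.6 328.1]
 [432.6 334.7]]
917 [279.2 191.2] [250 183  59  27] [[447.1 213.4   8. ]]
```

View pics/w11.png

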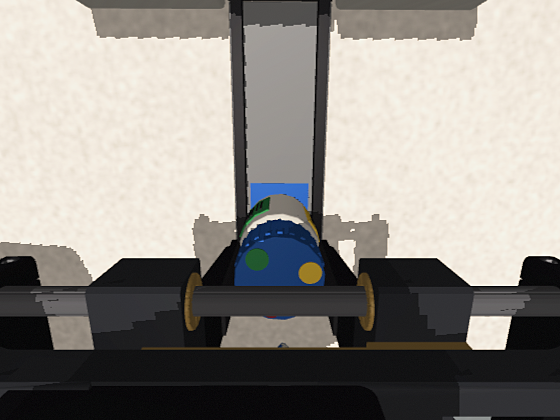

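The lane centre and the pad are directly under the bottle. Lowering onto the pad and releasing.

Request:
arm_command:
  targets:
    - [[0,0,0],[0,0,0.012],255]
    - [[0,0,0],[0,0,0.025],255]
    - [[0,0,0],[0,0,0.034],255]
    - [[0,0,0],[0,0,0.039],255]
    - [[0,0,0],[0,0,0.041],255]
    - [[0,0,0],[0,0,0.0425],255]
    - [[0,0,0],[0,0,0.0425],255]

```text
t: 17.3
eef_pos: [443.9, 188.9, 71.6]
tcp_rot: [3.141, -0.0, 1.459]
ft_force: [0.4, -0.8, -1.4]
opening: 0.458
```

```bash
python3 -c "
from h import *
go(443.8,188.5,71.6,83.4)
p,d=read_camera('scene');cv2.imwrite('pics/s12.png',cv2.resize(p[180:320,320:460],None,fx=4,fy=4))"
```

```text
t 17.30 pos [443.9 188.9  71.6] yaw 83.61 tilt [ 7.e-01  3.e-01 -1.e+03] j [0.265 0.508 2.045 0.    0.587 0.377] F [ 0.4 -0.8 -1.4] op 0.458
shift m [-0.0004 -0.     -0.    ] dist 0.4 turn rz 0.0037 (yaw change -0.2)
```

View pics/s12.png

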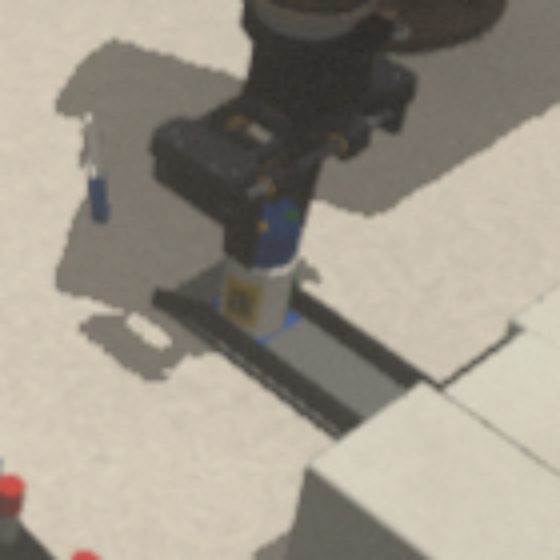

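The bottle is over the pad but its weight still hangs on the arm. Lowering a touch.

Request:
arm_command:
  targets:
    - [[0,0,0],[0,0,0.0005],255]
    - [[0,0,0],[0,0,0.001],255]
    - [[0,0,0],[0,0,0.001],255]

```text
t: 17.65
eef_pos: [443.9, 188.9, 71.4]
tcp_rot: [3.14, -0.001, 1.459]
ft_force: [-4.8, -0.5, 17.1]
opening: 0.459
```

Contact at 17 N. Backing off about 0.5 mm and opening.

Request:
arm_command:
  targets:
    - [[0,0,0],[0,0,-0.0006],255]
    - [[0,0,0],[0,0,-0.0006],255]

```text
t: 17.85
eef_pos: [443.9, 188.9, 71.5]
tcp_rot: [3.141, -0.001, 1.459]
ft_force: [-2.8, 0.4, 10.2]
opening: 0.458
```

Request:
arm_command:
  targets:
    - [[0,0,0],[0,0,0],120]
    - [[0,0,0],[0,0,0],80]
    - [[0,0,0],[0,0,0],40]
    - [[0,0,0],[0,0,0],0]
    - [[0,0,0],[0,0,0],0]
    - [[0,0,0],[0,0,0],0]
    - [[0,0,0],[0,0,0],0]
    - [[0,0,0],[0,0,0],0]

```text
t: 18.65
eef_pos: [443.7, 188.8, 70.7]
tcp_rot: [3.142, -0.0, 1.459]
ft_force: [0.0, -0.2, -0.4]
opening: 0.993
```

```bash
python3 -c "
from h import *
go(443.8,188.5,71.6,83.4)
p,d=read_camera('wrist');cv2.imwrite('pics/w13.png',p)
p,d=read_camera('scene');cv2.imwrite('pics/s13.png',cv2.resize(p[180:320,320:460],None,fx=4,fy=4))"
```

```text
t 18.65 pos [443.7 188.8  70.7] yaw 83.61 tilt [ 0.e+00  1.e-01 -1.e+03] j [0.265 0.51  2.046 0.    0.586 0.377] F [ 0.  -0.2 -0.4] op 0.993
shift m [-0.0002  0.0002 -0.0009] dist 0.9 turn rz 0.0036 (yaw change -0.2)
```

View pics/w13.png

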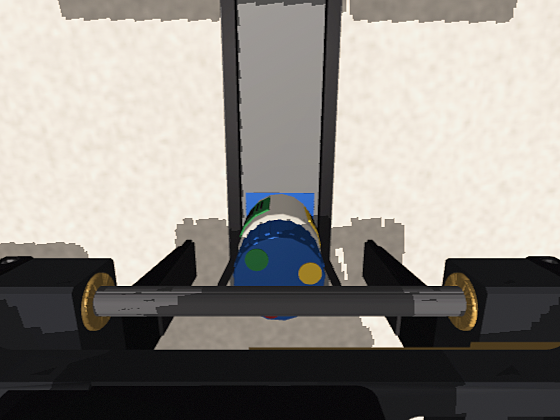

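View pics/s13.png

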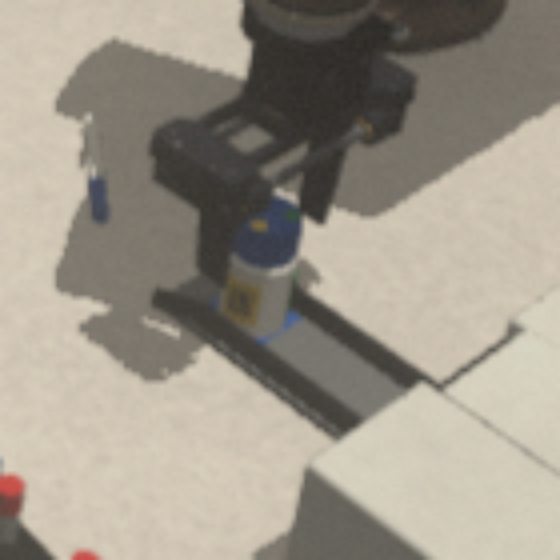

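The bottle stands on the pad, free. I'll slide the open fingers back along the lane, close, and lower behind it.

Request:
arm_command:
  targets:
    - [[0,0,0],[-0.015,0,0],0]
    - [[0,0,0],[-0.035,0,0],0]
    - [[0,0,0],[-0.055,0,0],0]
    - [[0,0,0],[-0.065,0,0],60]
    - [[0,0,0],[-0.065,0,0],255]
    - [[0,0,0],[-0.065,0,0],255]
    - [[0,0,0],[-0.065,0,0],255]
    - [[0,0,0],[-0.065,0,0],255]

```text
t: 19.55
eef_pos: [436.5, 124.7, 70.7]
tcp_rot: [3.141, -0.0, 1.46]
ft_force: [0.3, -0.6, -0.6]
opening: 0.639
```

Request:
arm_command:
  targets:
    - [[0,0,0],[0,0,0],255]
    - [[0,0,0],[0,0,0.008],255]
    - [[0,0,0],[0,0,0.02],255]
    - [[0,0,0],[0,0,0.03],255]
    - [[0,0,0],[0,0,0.035],255]
    - [[0,0,0],[0,0,0.035],255]
    - [[0,0,0],[0,0,0.035],255]

```text
t: 20.25
eef_pos: [436.4, 124.2, 35.7]
tcp_rot: [-3.141, -0.0, 1.459]
ft_force: [-0.9, 0.3, -0.8]
opening: 0.051
```

```bash
python3 -c "
from h import *
go(460.0-34*.1158,328.1-34*.9933,36,83.4)
p,d=read_camera('wrist');cv2.imwrite('pics/w14.png',p)
p,d=read_camera('scene');cv2.imwrite('pics/s14.png',cv2.resize(p[180:320,320:460],None,fx=4,fy=4))"
```

```text
t 20.25 pos [436.4 124.2  35.7] yaw 83.61 tilt [-2.e-01  0.e+00 -1.e+03] j [0.131 0.553 2.136 0.    0.453 0.243] F [-0.9  0.3 -0.8] op 0.051
shift m [ 0.1713  0.0006 -0.0003] dist 171.3 turn rz 0.0037 (yaw change -0.2)
```

View pics/w14.png

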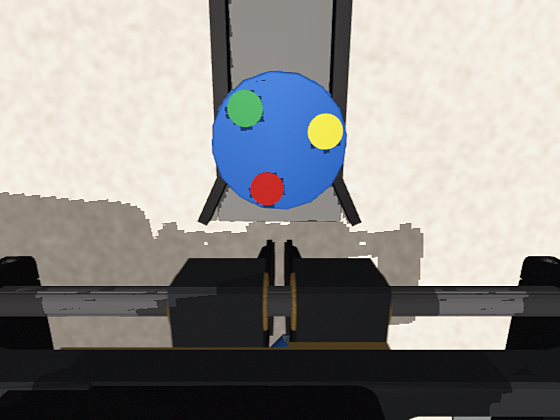

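View pics/s14.png

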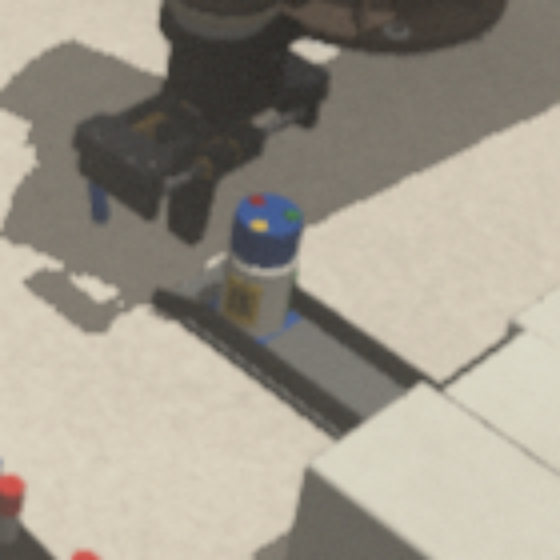

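The fingers are closed, aligned behind the bottle and clear of it. Pushing gently.

Request:
arm_command:
  targets:
    - [[0,0,0.003],[0.01,0,0],255]
    - [[0,0,0.003],[0.02,0,0],255]
    - [[0,0,0.003],[0.025,0,0],255]
    - [[0,0,0.003],[0.028,0,0],255]
    - [[0,0,0.003],[0.031,0,0],255]
    - [[0,0,0.003],[0.034,0,0],255]
    - [[0,0,0.003],[0.039,0,0],255]
    - [[0,0,0.003],[0.045,0,0],255]

```text
t: 21.15
eef_pos: [441.5, 169.1, 35.7]
tcp_rot: [-3.142, -0.0, 1.456]
ft_force: [0.5, -1.0, 0.0]
opening: 0.003
```

Request:
arm_command:
  targets:
    - [[0,0,0],[0.007,0,0],255]
    - [[0,0,0],[0.015,0,0],255]
    - [[0,0,0],[0.023,0,0],255]
    - [[0,0,0],[0.031,0,0],255]
    - [[0,0,0],[0.039,0,0],255]
    - [[0,0,0],[0.047,0,0],255]
    - [[0,0,0],[0.053,0,0],255]
    - [[0,0,0],[0.056,0,0],255]

```text
t: 21.95
eef_pos: [447.9, 225.2, 35.7]
tcp_rot: [3.142, -0.0, 1.457]
ft_force: [-0.9, 0.5, 0.4]
opening: 0.008
```

```bash
python3 -c "
from h import *
go(460.0-34*.1158,328.1-34*.9933,36,83.4)
p,d=read_camera('wrist');cv2.imwrite('pics/w15.png',p)
p,d=read_camera('scene');cv2.imwrite('pics/s15.png',cv2.resize(p[180:320,320:460],None,fx=4,fy=4))"
```

```text
t 21.95 pos [447.9 225.2  35.7] yaw 83.47 tilt [ 1.e-01  1.e-01 -1.e+03] j [0.334 0.59  2.022 0.    0.529 0.448] F [-0.9  0.5  0.4] op 0.008
shift m [ 0.0697  0.0003 -0.0003] dist 69.7 turn rz 0.0012 (yaw change -0.1)
```

View pics/w15.png

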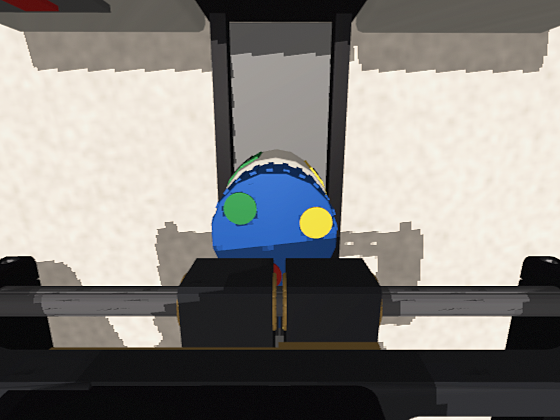

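View pics/s15.png

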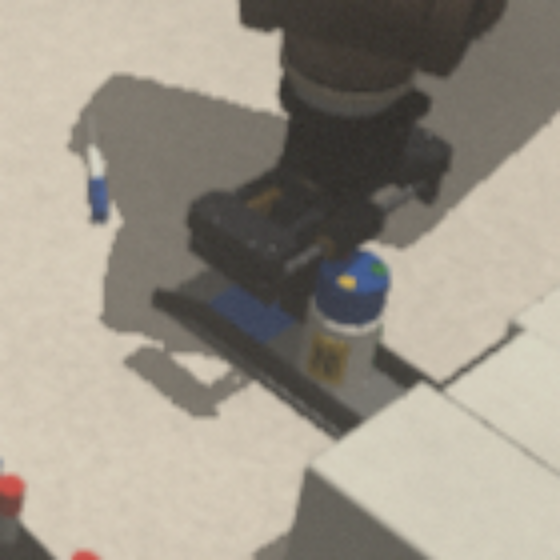

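The bottle is upright and sliding, with the fingers centred behind it. Continuing.

Request:
arm_command:
  targets:
    - [[0,0,0],[0.005,0,0],255]
    - [[0,0,0],[0.013,0,0],255]
    - [[0,0,0],[0.021,0,0],255]
    - [[0,0,0],[0.029,0,0],255]
    - [[0,0,0],[0.037,0,0],255]
    - [[0,0,0],[0.045,0,0],255]
    - [[0,0,0],[0.053,0,0],255]
    - [[0,0,0],[0.058,0,0],255]

```text
t: 22.85
eef_pos: [454.5, 283.0, 35.7]
tcp_rot: [3.141, -0.0, 1.457]
ft_force: [-0.1, -0.7, 0.4]
opening: 0.004
```

Request:
arm_command:
  targets:
    - [[0,0,0],[0.002,0,0],255]
    - [[0,0,0],[0.004,0,0],255]
    - [[0,0,0],[0.006,0,0],255]
    - [[0,0,0],[0.007,0,0],255]
    - [[0,0,0],[0.008,0,0],255]

```text
t: 23.35
eef_pos: [455.4, 290.0, 35.7]
tcp_rot: [-3.142, -0.0, 1.456]
ft_force: [-0.0, -0.2, -0.7]
opening: 0.002
```

Request:
arm_command:
  targets:
    - [[0,0,0],[0.001,0,0],255]
    - [[0,0,0],[0.002,0,0],255]
    - [[0,0,0],[0.002,0,0],255]

```text
t: 23.65
eef_pos: [455.7, 292.2, 35.8]
tcp_rot: [3.141, -0.0, 1.456]
ft_force: [-0.4, 0.1, -0.9]
opening: 0.007
```

```bash
python3 -c "
from h import *
go(460.0-34*.1158,328.1-34*.9933,36,83.4)
p,d=read_camera('wrist');cv2.imwrite('pics/w16.png',p)"
```

```text
t 23.65 pos [455.7 292.2  35.8] yaw 83.44 tilt [ 2.e-01  2.e-01 -1.e+03] j [0.448 0.625 1.924 0.    0.593 0.562] F [-0.4  0.1 -0.9] op 0.007
shift m [ 0.0022  0.0002 -0.0002] dist 2.2 turn rz 0.0007 (yaw change -0.0)
```

View pics/w16.png

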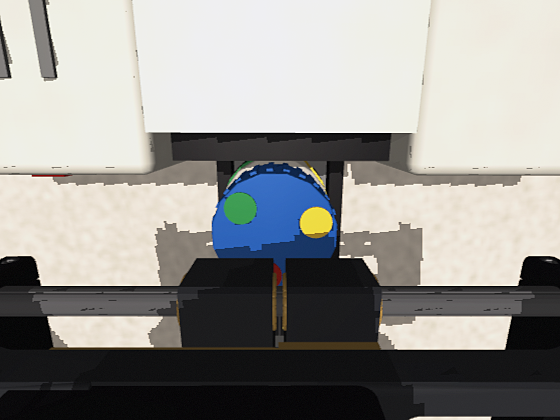

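The stop at rows 135–160 is just ahead of the cap. Creeping forward while watching the force.

Request:
arm_command:
  targets:
    - [[0,0,0],[0.0005,0,0],255]
    - [[0,0,0],[0.001,0,0],255]
    - [[0,0,0],[0.0015,0,0],255]
    - [[0,0,0],[0.002,0,0],255]

```text
t: 24.1
eef_pos: [455.4, 293.0, 35.7]
tcp_rot: [-3.14, 0.002, 1.457]
ft_force: [-0.7, -13.2, 4.6]
opening: -0.001
```

Request:
arm_command:
  targets:
    - [[0,0,0],[0.0005,0,0],255]
    - [[0,0,0],[0.001,0,0],255]

```text
t: 24.3
eef_pos: [455.2, 293.1, 35.8]
tcp_rot: [-3.14, 0.003, 1.457]
ft_force: [-0.1, -19.8, 7.8]
opening: 0.003
```

Request:
arm_command:
  targets:
    - [[0,0,0],[0.0005,0,0],255]
    - [[0,0,0],[0.001,0,0],255]

```text
t: 24.5
eef_pos: [455.0, 293.2, 35.8]
tcp_rot: [-3.139, 0.005, 1.457]
ft_force: [-1.0, -27.5, 10.7]
opening: 0.006
```

Firmly against the stop: the force rose to 27 N with no further travel. Backing off, then up.

Request:
arm_command:
  targets:
    - [[0,0,0],[-0.002,0,0],255]
    - [[0,0,0],[-0.004,0,0],255]
    - [[0,0,0],[-0.01,0,0],255]
    - [[0,0,0],[-0.025,0,0],255]
    - [[0,0,0],[-0.05,0,0],255]
    - [[0,0,0],[-0.08,0,-0.01],255]
    - [[0,0,0],[-0.11,0,-0.04],255]
    - [[0,0,0],[-0.13,0,-0.08],255]

```text
t: 25.3
eef_pos: [439.6, 164.5, 115.3]
tcp_rot: [-3.138, 0.001, 1.456]
ft_force: [1.2, -0.1, 1.3]
opening: 0.006
```

Request:
arm_command:
  targets:
    - [[0,0,0],[-0.01,0,-0.04],255]
    - [[0,0,0],[0,0,-0.08],255]
    - [[0,0,0],[0.02,0,-0.11],255]
    - [[0,0,0],[0.03,0,-0.12],255]
    - [[0,0,0],[0.03,0,-0.12],255]

```text
t: 25.8
eef_pos: [444.8, 197.1, 236.3]
tcp_rot: [3.14, -0.001, 1.457]
ft_force: [0.1, -0.6, -0.5]
opening: 0.004
```

```bash
python3 -c "
from h import *
go(460.0-34*.1158,328.1-34*.9933,36,83.4)
C=get_calibration('wrist');p,d=read_camera('wrist');cv2.imwrite('pics/w17.png',p);np.save('pics/w17.npy',C['world_from_camera'])
p,d=read_camera('scene');cv2.imwrite('pics/s17.png',p)"
```

```text
t 25.80 pos [444.8 197.1 236.3] yaw 83.51 tilt [ 2.1e+00  7.0e-01 -1.0e+03] j [0.281 0.268 1.861 0.    1.01  0.394] F [ 0.1 -0.6 -0.5] op 0.004
shift m [9.790e-02 2.000e-04 2.003e-01] dist 223.0 turn rz 0.0019 (yaw change -0.1)
```

View pics/w17.png

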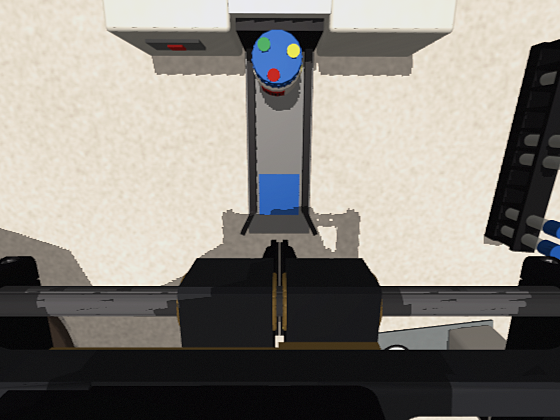

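View pics/s17.png

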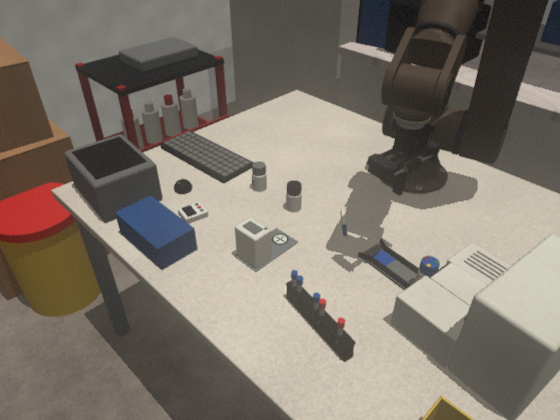

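The bottle stands upright in the slot mouth at (277,58), and the other objects look undisturbed. One last check of the distance from the pad.

```bash
python3 - <<'E'
from h import *
np.set_printoptions(precision=1,suppress=True)
C=get_calibration('wrist');C['world_from_camera']=np.load('pics/w17.npy');p=cv2.imread('pics/w17.png');D=[]
for n,lo,hi in(('r',(0,110,60),(8,255,255)),('y',(18,120,80),(35,255,255)),('g',(40,80,60),(85,255,255))):
    bl,_=blobs(p,lo,hi,(245,25,310,84),30);b=max(bl,key=lambda b:b[0]);D.append(ray(C,b[1],100)[0]);print(n,b[0],b[1],D[-1])
c=np.mean(D,0);bl,_=blobs(p,(100,100,60),(125,255,255),(245,165,310,225),100);q=ray(C,max(bl,key=lambda b:b[0])[1],8)[0]
u=np.array([.1158,.9933]);n=np.array([-u[1],u[0]]);print(c,q,"along",(c-q)[:2]@u,"across",(c-q)[:2]@n)
# stop-wall top edge line, z=88
g=cv2.cvtColor(p,cv2.COLOR_BGR2GRAY);print(g[10:40:2,243],g[10:40:2,316])
E
python3 -c "
import cv2;p=cv2.imread('pics/w17.png');cv2.imwrite('pics/w17c.png',cv2.convertScaleAbs(cv2.resize(p[0:110,220:340],None,fx=6,fy=6),alpha=1.8))"
```

```text
r 109 [273.1  74.5] [452.8 313.2 100. ]
y 132 [292.8  50.4] [472.1 330.5 100. ]
g 138 [263.5  43.7] [447.5 338.6 100. ]
[457.5 327.4 100. ] [443.5 188.3   8. ] along 139.7762515915182 across 2.205590363061937
[235 247  74  86  20  26  64  62  62  63  38   9   7   9  10] [235 243  64  84  33  20  51  57  57  58  53   8   8   7   7]
```

View pics/w17c.png

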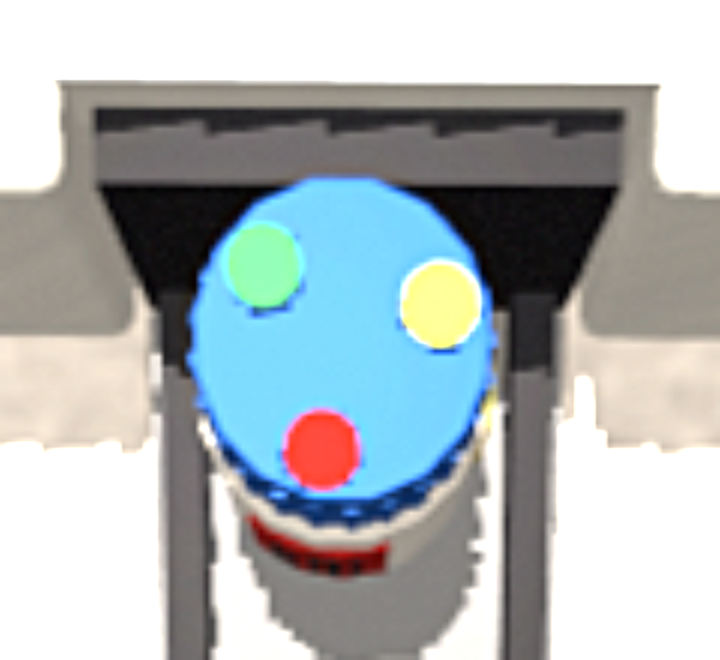

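The bottle sits 139.8 mm from the pad centre along the lane (140 expected), upright and at the stop. Handing in.

```bash
python3 -c "
from h import *
print(env.job_done()); print(env.state()['t'])"
```

```text
the job is handed in; nothing more can be done
None
the job is handed in; nothing more can be done
```

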